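# Fetch the heat sink from behind the bottle and the cases

## Robot

A 6-joint arm with a two-finger parallel gripper is mounted at the origin on the work surface. World frame = base frame: x ahead of the robot, y to its left, z up, the work surface at z = 0. Lengths are in mm, angles in rad, forces in N, time in s.
With the tool pointing down it reaches from about 300 to 875 mm from the base axis. Payload 6.4 kg.
Tool frame: the origin (TCP) lies between the finger pads; the fingertips stand manip.tcp_to_tips ahead of it and the grasp point (between the pads) is the TCP (manip.tcp_to_tips is the distance from the TCP to the fingertips, in mm); z points along the fingers, y is the line along which they close (so a half turn about z gives the same grasp; the last joint's range is limited). The gripper opens to 85 mm and grips with 20 to 120 N. Pads are 22 mm wide; open, the fingers measure 114 mm over their backs; the gripper's body (76 mm by 85 mm) begins 54 mm behind the grasp point. The pads swing forward as they close: fully open they stand 13 mm farther back than shut.
Start: joints at [-1.364, 0.181, 1.607, -0, 1.354, -0.206], TCP at [230.693, -526.709, 250.288] pointing down, gripper open.
Joint ranges: [-2.99, 2.99], [-0.89, 2.07], [0.3, 2.58], [-1.14, 4.28], [0, 2.63], [-3.12, 3.12]. Speed limits (rad/s): [2.57, 2.57, 3.01, 3.14, 3.14, 3.14].

## Interface

Orientations are given as a unit quaternion [x, y, z, w].
In Python, from bench import manip, camera gives the robot as it stands.
- The arm moves only by the tool jog_arm, never from a script. Its argument "targets" is a list of rows, each an object with "hand": the opening, from 0 (shut) to 1 (fully open); "offset": the shift along the tool's x, y, z in cm, a list of three; "delta_rot": the turn, a rotation vector about the tool's x, y, z in degrees, a list of three. In form: [{"hand": hand, "offset": [dx, dy, dz], "delta_rot": [ax, ay, az]}, ...]. A call has 1 to 10 rows; each row shifts and turns the commanded pose from where the row before left it, along the tool's axes as they then stand; what a row does not reach is not made up. A row lasts 1/10 s, in which the tool goes at most 50 mm and 8.59 degrees, less where a joint would pass 70% of its speed; a pose out of reach is approached as far as the arm can. A call is refused whole if a number of a shift passes 5 or a number of a turn 8.59, either way. A call with a gripper value outside its range is refused whole. The fingers move at their own pace and stop on an object; "grip_force" is the grip in N (left out, the last holds). Time passes only in rows, so rows that do not move let the fingers close. It gives the time, the measured TCP pose, the force, the opening and the grip force at its end, in the units of the state.
- manip.sense(): the state, without advancing time (a new reading comes with each control period).
- camera(name): name is "scene" or "side" or "wrist"; returns a dict with "img" (400x640x3 uint8, blue, green, red), "range_z" (400x640 float32, mm along the optical axis (not along the pixel's ray), 0 where there is no reading), "vertical_fov" (degrees; the focal length in pixels is half the picture's height over the tangent of half this angle, whatever the lens; pixels are square), "cx", "cy" (the principal point, pixels), "R" (3x3) and "t" (3): a world point X has camera coordinates R X + t; the wrist camera has in their place "tool_from_camera" (4x4, takes a point from camera to tool coordinates, whose origin is the TCP and whose axes are the flange's). Camera axes: x right, y down, z forward; pixel columns grow to the right and rows downward; lengths in mm; the calibration is good to about 2 mm. A picture is of the moment at which its call begins: read the wrist's pose just before it.
- manip.hand_in(): hands the job in; it is judged then, once.
The state is a dict: "time_s": time; "joints": joint angles; "joint_vel": joint speeds; "joint_torque": joint torques, N m; "tcp_pos": TCP position; "ee_rot": TCP orientation; "wrist_force": force on the tool from outside, world axes, zero at the start; "wrist_torque": the same for the moment, N m; "grip_width": finger opening in mm; "gripper_force": force on a finger pad.
Only numpy, scipy, OpenCV 4.12 (cv2) and the standard library are available. Lean on these libraries where they do the work, as an engineer would, in place of code of your own. Each camera call takes 0.05 s, during which the arm holds its last target. There are 200 camera calls.

## Task

The heat sink stands at the back of the blue steel plate behind a dispenser bottle and a stack of two component cases: clear the bottle and both cases onto the black rubber mat, each standing upright on the mat itself, and only then fetch the heat sink and set it flat, centred and square on the bare silver pad of the circuit board. Then put the bottle and the large case back on the spots where they stood, the case turned as before, and the small case back on top of the large one, centred and square so that it is fully supported. Leave the solder spool, the tin and the screwdriver alone.

Things in the scene. Friction and masses are not known exactly. Their poses are not given: they have to be found in the camera images.
- plate: Blue-painted sheet-steel parts plate, fixed flat on the bench, 220 (x) by 270 (y) by 3 mm thick, with an upturned edge 22 mm high above the bench along its far (+x) side only. Origin at the centre of its underside; x points to the upturned edge. The bottle, the cases and the heat sink start on it.
- bottle: White square dispenser bottle, body 56 by 56 by 70 mm, a short white neck, then a round steel cap 34 mm in diameter reaching from 78 to 110 mm above its foot (grip it there). 0.2 kg nominal. Origin at the centre of its underside, z up. Starts in the front row of the plate, to the left or right.
- case_large: Large closed grey component case, a box 88 (x) by 64 (y) by 50 mm (z), flat top with a paper label, dark seam, small steel latch on its -x end. 0.32 kg nominal. Origin at the centre of its underside. Starts in the front row of the plate, beside the bottle, its x within 0.1 rad of the plate's x, with the small case on it.
- case_small: Small closed grey component case of the same kind, a box 52 (x) by 36 (y) by 42 mm (z). 0.12 kg nominal. Origin at the centre of its underside. Starts on top of the large case (its origin 50 mm above the large case's origin).
- heatsink: Bare aluminium finned heat sink, 50 (x, along the fins) by 40 (y, over the outer fins) by 26 mm high; solid 7 mm base, six fins up. 0.11 kg. Grip it across y on the outer fins, low down. Origin at the centre of its underside. Starts in the plate's back row, midway behind bottle and cases, which leave a gripper no room to reach it until they are gone.
- mat: Black rubber mat fixed on the bench to the left or right of the plate, 280 (x) by 150 (y) by 3 mm thick: the side area. Origin at the centre of its underside; room for the bottle and both cases in a row along x.
- board: Green circuit board, 150 (x) by 130 (y) mm, in a fixed low holder on the other side of the plate from the mat; board top 20 mm above the bench. Its middle is a bare silver pad 60 (x) by 50 (y) mm for the heat sink, x along x, either way round. Origin on the bench under the pad's centre. Connectors 12 mm high from 57 mm out along x, parts up to 13 mm high from 51 mm out along y.
- spool: Solder spool with black flanges standing upright, 54 mm in diameter and 44 mm high. Origin at the centre of its underside. Bystander: do not move.
- tin: Low dark steel tin of brass wool, 68 mm in diameter, 38 mm high. Origin at the centre of its underside. Bystander: do not move.
- screwdriver: Screwdriver lying on the bench beyond the plate. Bystander: do not move.

How it is judged (in metres and radians):
On the way, in this order (a step that is already met when the one before it is completed fails the run):
1. bottle, large case and small case all stand upright on the rubber mat itself (x of bottle in the frame of mat between -0.135 and 0.135 m and y of bottle in the frame of mat between -0.07 and 0.07 m and z of bottle in the frame of mat between -0.003 and 0.01 m and angle between each of bottle, case_large, case_small's own z axis and vertical below 0.15 rad and linear speed of each of bottle, case_large, case_small below 0.03 m/s and angular speed of each of bottle, case_large, case_small below 0.3 rad/s and x of case_large in the frame of mat between -0.135 and 0.135 m and y of case_large in the frame of mat between -0.07 and 0.07 m and z of case_large in the frame of mat between -0.003 and 0.01 m and x of case_small in the frame of mat between -0.135 and 0.135 m and y of case_small in the frame of mat between -0.07 and 0.07 m and z of case_small in the frame of mat between -0.003 and 0.01 m), for 0.2 s.
2. with the three cleared away, the heat sink is set on the silver pad of the board (horizontal distance between heatsink and board below 0.01 m and z of heatsink in the frame of board between 0.015 and 0.024 m and angle between heatsink's own z axis and vertical below 0.1 rad and angle between the x axis of heatsink and the x axis of board, either way round below 0.17 rad and linear speed of heatsink below 0.03 m/s and angular speed of heatsink below 0.3 rad/s and horizontal distance between each of bottle, case_large, case_small and mat below 0.16 m), for 0.2 s.
At the end, for the whole second after the job is handed in: Heat sink flat on pad: centre within 10 mm, 0.17 rad. Bottle and large case upright within 15 mm of their start places, large case within 0.3 rad of the plate's x. Small case on large one within 12 mm (x), 10 mm (y), 0.15 rad. All at rest (horizontal distance between heatsink and board below 0.01 m and z of heatsink in the frame of board between 0.015 and 0.024 m and angle between each of heatsink, bottle, case_large, case_small's own z axis and vertical below 0.1 rad and angle between the x axis of heatsink and the x axis of board, either way round below 0.17 rad and linear speed of each of heatsink, bottle, case_large, case_small below 0.03 m/s and angular speed of each of heatsink, bottle, case_large, case_small below 0.3 rad/s and distance of each of bottle, case_large from where it was at the start of the episode below 0.015 m and angle between the x axis of case_large and the x axis of plate, either way round below 0.3 rad and x of case_small in the frame of case_large between -0.012 and 0.012 m and y of case_small in the frame of case_large between -0.01 and 0.01 m and z of case_small in the frame of case_large between 0.046 and 0.055 m and angle between the x axis of case_small and the x axis of case_large, either way round below 0.15 rad); the robot touches nothing.
It fails at once if the spool is moved by more than 20 mm (distance of spool from where it was at the start of the episode above 0.02 m).
It fails at once if the tin is moved by more than 20 mm (distance of tin from where it was at the start of the episode above 0.02 m).
It fails at once if the screwdriver is moved by more than 20 mm (distance of screwdriver from where it was at the start of the episode above 0.02 m).
It also fails if it takes over 141 s, if anything falls off the work surface, if the arm or the gripper's body presses on something with over 40 N, if the wrist force passes 120 N, or if a joint passes its speed limit or range.

## Working session

There is one attempt and no reset: what is moved stays moved. The work goes in short steps, Python scripts to look and compute and a tool call to move; the robot and the scene stay as the last step left them, time stands still between calls to the robot, and variables do not carry over. Pictures are saved under pics/ and viewed, at most 14 in all, crops included, and the job is handed in when it is done.

Besides the shell and the picture viewer there is one more tool, called after "Request:" as name([rows], argument=value, ...), one row to a line, values as JSON. jog_arm: Moves the arm, as the interface text tells. Its arguments: {"type":"object","properties":{"targets":{"type":"array","items":{"type":"object","properties":{"hand":{"type":"number"},"offset":{"type":"array","items":{"type":"number"}},"delta_rot":{"type":"array","items":{"type":"number"}}}}},"grip_force":{"type":"number"}},"required":["targets"]}

```bash
ls; mkdir -p pics; cat > h.py <<'E'
import numpy as np, cv2
from bench import manip, camera
from scipy.spatial.transform import Rotation as Rot
def grab(name):
    s=manip.sense(); c=camera(name)
    f=200/np.tan(np.radians(c["vertical_fov"])/2)
    if name=="wrist":
        T=np.array(c["tool_from_camera"]); Rt=Rot.from_quat(s["ee_rot"]).as_matrix()
        Rw=Rt@T[:3,:3]; o=Rt@T[:3,3]+np.array(s["tcp_pos"])
    else:
        R=np.array(c["R"]); Rw=R.T; o=-R.T@np.array(c["t"])
    return dict(img=c["img"],d=c["range_z"],f=f,cx=c["cx"],cy=c["cy"],Rw=Rw,o=o)
def cloud(g):
    v,u=np.mgrid[:400,:640]
    p=np.stack([(u-g["cx"])/g["f"],(v-g["cy"])/g["f"],np.ones_like(u,float)],-1)*g["d"][...,None]
    P=p@g["Rw"].T+g["o"]; P[g["d"]==0]=np.nan; return P
def ray(g,u,v,z):
    d=g["Rw"]@np.array([(u-g["cx"])/g["f"],(v-g["cy"])/g["f"],1.]); return g["o"]+d*(z-g["o"][2])/d[2]
def pix(g,X):
    c=g["Rw"].T@(np.array(X,float)-g["o"]); return c[:2]/c[2]*g["f"]+[g["cx"],g["cy"]]
E
python3 - <<'E'
from h import *
s=manip.sense(); print({k:np.round(v,3) for k,v in s.items()}, manip.tcp_to_tips)
for n in("scene","side"):
    g=grab(n); cv2.imwrite(f"pics/{n}0.png",g["img"]); print(n,g["o"].round(),g["Rw"].round(2).tolist(),g["f"])
    np.savez(f"{n}0.npz",**g)
E
```

```text
pics
{'time_s': np.float64(0.0), 'joints': array([-1.364,  0.182,  1.608, -0.   ,  1.354, -0.206]), 'joint_vel': array([ 0.002, -0.   , -0.001, -0.   , -0.   ,  0.001]), 'joint_torque': array([ 1.0000e-03, -4.4487e+01, -3.5133e+01, -0.0000e+00,  9.0000e-03,
        0.0000e+00]), 'tcp_pos': array([ 230.563, -526.17 ,  249.374]), 'ee_rot': array([ 0.979,  0.205, -0.   , -0.001]), 'wrist_force': array([-0.816, -0.504, -0.301]), 'wrist_torque': array([-0.022,  0.027, -0.003]), 'gripper_force': np.float64(0.0), 'grip_width': np.float64(85.347)} 19.0
scene [1126. -386. 1090.] [[0.57, 0.7, -0.43], [0.82, -0.48, 0.31], [0.01, -0.53, -0.85]] 514.3331786428344
side [332. 712. 605.] [[-0.94, -0.2, 0.28], [-0.35, 0.56, -0.75], [-0.0, -0.81, -0.59]] 444.3369415073469
```

View pics/scene0.png

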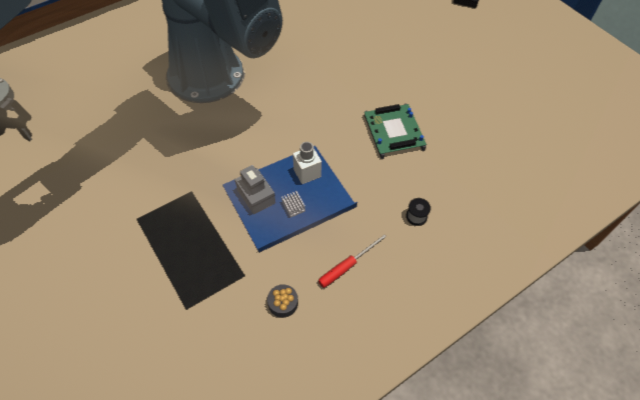

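View pics/side0.png

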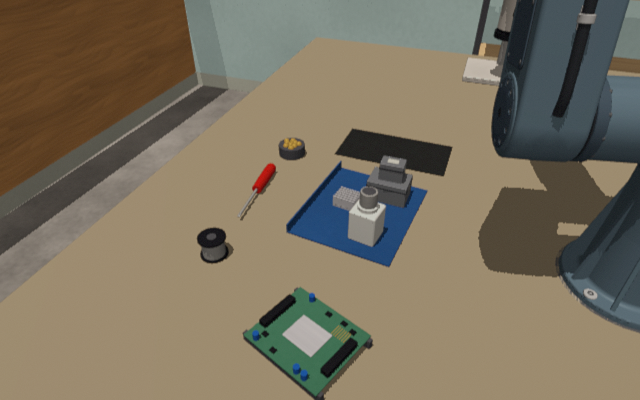

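Scene view: mat at about (190,247), case stack (253,187), bottle (307,163), heat sink (293,204), board pad (395,129), spool (418,210), tin (283,300). The side view agrees: pad (307,335), bottle cap (369,195), heat sink (346,198).

```bash
cat > m.py <<'E'
from h import *
def rect(P): 
    (c,s,a)=cv2.minAreaRect(P[:,:2].astype(np.float32)); 
    return np.round(c,1),np.round(s,1),round(a,1),"z",np.round(np.percentile(P[:,2],[5,50,95]),1),len(P)
if __name__=="__main__":
  for n in("scene","side"):
    g=dict(np.load(n+"0.npz")); P=cloud(g); hsv=cv2.cvtColor(g["img"],cv2.COLOR_BGR2HSV); H,S,V=[hsv[...,i].astype(int) for i in range(3)]
    ok=~np.isnan(P[...,0])&(P[...,0]>250)&(P[...,0]<800)&(abs(P[...,1])<450)
    z=P[...,2]
    def comps(m,minn=30,er=0):
        m=(m&ok).astype(np.uint8)
        if er: m=cv2.morphologyEx(m,cv2.MORPH_OPEN,np.ones((er,er)))
        k,l,st,c=cv2.connectedComponentsWithStats(m)
        for i in range(1,k):
            if st[i,4]>=minn: yield c[i].round(),rect(P[l==i])
    print("==",n)
    for nm,m in dict(blue=(H>100)&(H<130)&(S>150)&(z<12),black=(V<50)&(z<12),green=(H>50)&(H<85)&(S>90),silver=(S<40)&(V>130)&(abs(z-20)<6),
        tall=(z>25)&(z<250)&(S<90), h45=(z>45)&(z<60)&(S<90),h90=(z>86)&(z<98),h110=(z>104)&(z<118)).items():
        for c,r in comps(m,40 if nm!="h110" else 15): print(nm,c,*r)
E
python3 m.py
```

```text
== scene
blue [313. 184.] [491.8  51.5] [245.6 127.7] 18.8 z [-0.8  2.9  6.7] 1708
blue [259. 239.] [ 561.8 -153.1] [39.1 48.9] 82.3 z [-0.6  2.9  6.3] 152
black [190. 251.] [ 489.6 -307.6] [145.1 277.1] 88.5 z [-0.4  3.1  6.6] 6062
black [413. 220.] [736.  180.1] [49.5 30.2] 20.5 z [-1.1  3.4  7.9] 58
green [396. 130.] [491.7 315.3] [126.6 149.6] 68.2 z [16.4 20.1 23.9] 900
green [370. 116.] [424.1 288.8] [24.8 41.1] 62.0 z [15.7 19.2 23.2] 56
silver [394. 128.] [489.2 318.2] [53.7 65.5] 69.5 z [16.4 20.3 23.5] 334
tall [387. 108.] [430.9 339.1] [70.4 20.7] 68.5 z [25.9 31.  34.7] 136
tall [402. 143.] [551.7 295.2] [75.9 19.6] 68.9 z [26.2 31.6 35.4] 140
tall [306. 161.] [473.3  41.3] [57.9 60.7] 78.3 z [ 30.4  72.1 114.2] 758
tall [254. 187.] [ 457.7 -104. ] [66.2 93.6] 87.3 z [31.9 54.7 96.7] 1068
tall [419. 208.] [731.6 192.6] [52.4 54.4] 46.4 z [36.3 43.6 47.3] 363
tall [281. 300.] [ 735.5 -202. ] [66.7 66. ] 21.5 z [26.2 29.3 32.8] 382
h45 [307. 169.] [485.5  26.8] [71.1 37.2] 40.0 z [45.8 52.4 59.2] 99
h45 [255. 191.] [ 457.5 -104. ] [66.1 93.3] 87.2 z [47.9 52.8 56.5] 466
h45
[... 1026 characters left out ...]
196.] [493.  -37.6] [215.6 137.6] 77.4 z [ 27.2  57.8 111.1] 2998
tall [211. 240.] [732.  195.7] [52.1 55.9] 28.7 z [27.8 43.9 45.6] 570
tall [276. 310.] [550.9 297.9] [70.2 15.2] 69.6 z [26.7 31.9 33.7] 375
tall [339. 357.] [431.3 343.7] [69.8 14.2] 69.2 z [28.  32.2 33.8] 451
h45 [389. 182.] [458.1 -98.7] [66.3 88.3] 86.9 z [46.7 52.9 57.4] 531
h45 [366. 224.] [461.  63.] [73.7 36.6] 33.8 z [46.  52.7 59.3] 215
h45 [210. 236.] [735.3 192.8] [20.4 35.1] 23.0 z [45.  45.4 46.8] 46
h90 [393. 163.] [ 455.2 -101.3] [39.8 52.5] 89.3 z [87.5 94.7 96.1] 303
h90 [368. 204.] [469.2  54.9] [33.8 19. ] 14.7 z [87.1 91.9 97.4] 91
h110 [368. 193.] [471.5  47.7] [32.  33.3] 43.9 z [105.3 112.9 114.7] 207
```

```bash
cat >> h.py <<'E'
def goal(x,y,z,yaw,half=True):
    """tool-axes shift (cm, tool turned first) and turn about tool z (deg) to reach pose; yaw(deg) = heading of tool x"""
    s=manip.sense(); M=Rot.from_quat(s["ee_rot"]).as_matrix()
    y0=np.degrees(np.arctan2(M[1,0],M[0,0])); tz=-(yaw-y0); tz=(tz+180)%360-180
    if half: tz=(tz+90)%180-90
    d=(np.array([x,y,z])-s["tcp_pos"])/10
    a=(M@Rot.from_rotvec([0,0,np.radians(tz)]).as_matrix()).T@d
    print("t",round(s["time_s"],2),"tcp",np.round(s["tcp_pos"],1),"yaw",round(y0,2),"tilt",np.round(M[:2,2],4),"w",round(s["grip_width"],1),"F",np.round(s["wrist_force"],1),"j6",round(s["joints"][5],2))
    print("  turn z",round(tz,2),"shift now-axes",np.round(M.T@d,2)," after-turn axes",np.round(a,2))
E
python3 - <<'E'
from h import *
print(np.round(camera("wrist")["tool_from_camera"],2).tolist())
goal(430,-20,330,-3)
E
```

```text
[[0.0, -0.95, -0.32, 80.68], [1.0, 0.0, -0.0, -1.02], [0.0, -0.32, 0.95, -123.42], [0.0, 0.0, 0.0, 1.0]]
t 0.15 tcp [ 230.6 -526.3  249.6] yaw 23.65 tilt [-0.0003  0.0013] w 85.3 F [ 0.1 -0.3  0.2] j6 -0.21
  turn z 26.65 shift now-axes [ 38.58 -38.39  -7.98]  after-turn axes [ 17.26 -51.61  -7.98]
```

Request:
jog_arm([
  {"hand": 1,"offset": [0,0,-2],"delta_rot": [0,0,7]},
  {"hand": 1,"offset": [0,0,-2],"delta_rot": [0,0,7]},
  {"hand": 1,"offset": [0,0,-2],"delta_rot": [0,0,7]},
  {"hand": 1,"offset": [0,0,-1.5],"delta_rot": [0,0,5.65]},
  {"hand": 1,"offset": [2.4,-4,0],"delta_rot": [0,0,0]},
  {"hand": 1,"offset": [2.4,-4,0],"delta_rot": [0,0,0]},
  {"hand": 1,"offset": [2.4,-4,0],"delta_rot": [0,0,0]},
  {"hand": 1,"offset": [2.4,-4,0],"delta_rot": [0,0,0]},
  {"hand": 1,"offset": [2.4,-4,0],"delta_rot": [0,0,0]},
  {"hand": 1,"offset": [2.4,-4,0],"delta_rot": [0,0,0]},
])

```text
time_s: 1.15
tcp_pos: [387.7, -292.8, 325.1]
ee_rot: [1.0, -0.026, 0.0, -0.0]
wrist_force: [1.5, -0.7, 0.5]
grip_width: 85.7
gripper_force: 0.0
```

Request:
jog_arm([
  {"hand": 1,"offset": [2.4,-4,0],"delta_rot": [0,0,0]},
  {"hand": 1,"offset": [2.4,-4,0],"delta_rot": [0,0,0]},
  {"hand": 1,"offset": [2.4,-4,0],"delta_rot": [0,0,0]},
  {"hand": 1,"offset": [2.4,-4,0],"delta_rot": [0,0,0]},
  {"hand": 1,"offset": [2.4,-4,0],"delta_rot": [0,0,0]},
  {"hand": 1,"offset": [2.4,-4,0],"delta_rot": [0,0,0]},
  {"hand": 1,"offset": [0,0,0],"delta_rot": [0,0,0]},
  {"hand": 1,"offset": [0,0,0],"delta_rot": [0,0,0]},
])

```text
time_s: 1.95
tcp_pos: [543.4, -61.3, 324.7]
ee_rot: [1.0, -0.025, -0.001, 0.0]
wrist_force: [0.5, -0.2, -0.0]
grip_width: 85.6
gripper_force: 0.0
```

```bash
python3 - <<'E'
from h import *
goal(540,-30,300,-3)
g=grab("wrist"); cv2.imwrite("pics/w1.png",g["img"]); np.savez("w1.npz",**g); print(g["o"],g["f"])
E
```

```text
t 1.95 tcp [543.4 -61.3 324.7] yaw -2.84 tilt [-0.0013 -0.    ] w 85.6 F [ 0.5 -0.2 -0. ] j6 1.29
  turn z 0.16 shift now-axes [-0.49 -3.11  2.47]  after-turn axes [-0.5  -3.11  2.47]
[623.83143104 -64.77546587 448.02857459] 340.6011406650231
```

View pics/w1.png

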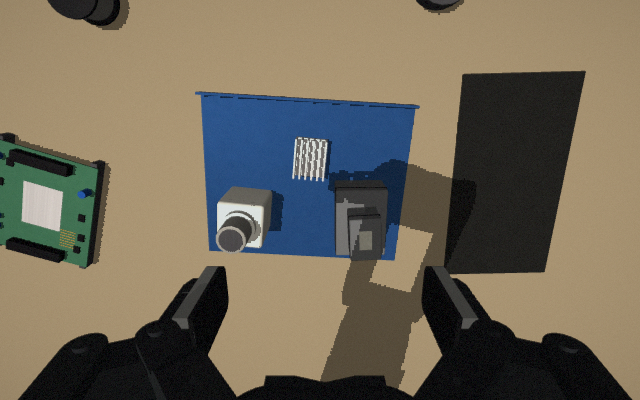

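The wrist view shows the plate (200–418, 93–258), cap at (232,237), small case top (365,236), heat sink (311,159), board pad (42,205) and mat (515,170).

```bash
cat > m2.py <<'E'
from m import *
import sys
def meas(f,tests):
    g=dict(np.load(f)) if isinstance(f,str) else f; P=cloud(g); hsv=cv2.cvtColor(g["img"],cv2.COLOR_BGR2HSV); H,S,V=[hsv[...,i].astype(int) for i in range(3)]; z=P[...,2]; X=P[...,0];Y=P[...,1]
    for nm,e in tests.items():
        m=eval(e,dict(H=H,S=S,V=V,z=z,X=X,Y=Y))
        m=cv2.morphologyEx((m&~np.isnan(z)).astype(np.uint8),cv2.MORPH_OPEN,np.ones((3,3)))
        k,l,st,c=cv2.connectedComponentsWithStats(m)
        for i in range(1,k):
            if st[i,4]<100: continue
            Q=P[l==i]; zz=np.median(Q[:,2]); (ct,_)=max([(q,cv2.contourArea(q)) for q in cv2.findContours((l==i).astype(np.uint8),0,2)[0]],key=lambda q:q[1])
            R=np.array([ray(g,u,v,zz) for u,v in ct[:,0]]); 
            print(nm,c[i].round(),"z",np.round(zz,1),"depth",*rect(Q)[:3]," rays",*rect(R)[:3])
T=dict(blue="(H>100)&(H<130)&(S>150)&(z<12)",mat="(V<60)&(z<10)&(Y<-180)&(X<660)",pad="(S<60)&(V>120)&(Y>230)&(z>10)&(z<26)",board="(Y>200)&(z>10)&(z<45)&(X<620)",cap="(z>106)&(z<120)&(X<540)&(Y>-20)",body="(z>66)&(z<80)&(X<560)&(Y>0)",small="(z>90)&(z<102)&(Y<-40)&(Y>-160)",
 large="(z>47)&(z<60)&(Y<-40)&(Y>-160)&(X<560)",largeall="(z>47)&(z<104)&(Y<-40)&(Y>-160)&(X<560)",sink="(z>15)&(z<40)&(X>515)&(X<590)&(Y>-70)&(Y<20)")
if __name__=="__main__": meas(sys.argv[1],T)
E
python3 m2.py w1.npz
```

```text
blue [303. 163.] z 2.8 depth [499.8 -31.7] [269.2 216.5] 83.8  rays [500.3 -31.8] [268.4 215.5] 83.8
mat [509. 169.] z 2.6 depth [ 488.7 -305.8] [150.8 278.8] 88.5  rays [ 489.1 -305.1] [150.  278.2] 88.5
pad [ 42. 206.] z 20.3 depth [490.4 320. ] [51.7 63. ] 69.3  rays [490.9 319.6] [50.6 60.9] 69.1
board [ 46. 204.] z 20.3 depth [489.7 316.5] [126.  161.4] 69.0  rays [490.9 312.4] [122.6 164.7] 69.3
cap [231. 238.] z 113.0 depth [472.1  44.2] [32.2 33.7] 80.1  rays [473.2  43.8] [32.3 34.8] 83.0
body [244. 217.] z 72.5 depth [472.3  44.3] [55.2 55.4] 80.8  rays [473.6  43.5] [55.5 56.7] 80.4
small [365. 239.] z 94.7 depth [ 456.4 -102.1] [35.3 52.1] 89.8  rays [ 457.2 -101.9] [52.8 35.1] 0.2
large [357. 213.] z 52.6 depth [ 459.6 -101.7] [64.2 87.3] 87.7  rays [ 460.2 -101.4] [63.8 88. ] 87.6
largeall [361. 223.] z 54.1 depth [ 459.6 -101.7] [64.2 87.3] 87.7  rays [ 456.6 -101.1] [63.5 96.1] 87.6
```

```bash
python3 - <<'E'
from h import *
goal(472.5,44,98,-2.4)
E
```

```text
t 2.0 tcp [543.1 -62.4 324.8] yaw -2.95 tilt [-0.0011 -0.0002] w 85.3 F [0.9 0.2 0.1] j6 1.29
  turn z -0.55 shift now-axes [ -7.57 -10.26  22.69]  after-turn axes [ -7.47 -10.34  22.69]
```

Request:
jog_arm([
  {"hand": 1,"offset": [-2,-2.6,2],"delta_rot": [0,0,-0.5]},
  {"hand": 1,"offset": [-2,-2.6,2],"delta_rot": [0,0,0]},
  {"hand": 1,"offset": [-2,-2.6,2],"delta_rot": [0,0,0]},
  {"hand": 1,"offset": [-1.5,-2.5,2],"delta_rot": [0,0,0]},
  {"hand": 1,"offset": [0,0,4],"delta_rot": [0,0,0]},
  {"hand": 1,"offset": [0,0,4],"delta_rot": [0,0,0]},
  {"hand": 1,"offset": [0,0,0],"delta_rot": [0,0,0]},
  {"hand": 1,"offset": [0,0,0],"delta_rot": [0,0,0]},
])

```text
time_s: 2.8
tcp_pos: [473.0, 42.8, 165.7]
ee_rot: [1.0, -0.023, -0.001, -0.0]
wrist_force: [0.4, -0.4, 0.9]
grip_width: 85.4
gripper_force: 0.0
```

```bash
python3 - <<'E'
from h import *
goal(472.5,44,98,-2.4)
g=grab("wrist"); np.savez("w2.npz",**g)
from m2 import *
meas(g,{k:T[k] for k in("cap","body","sink")})
P=cloud(g); z=P[...,2]; m=(z>12)&(z<40)&(P[...,0]>500)&(P[...,0]<592)&(P[...,1]>-80)&(P[...,1]<20)
print(rect(P[m]))
cv2.imwrite("pics/w2.png",g["img"])
E
```

```text
t 2.8 tcp [473.   42.8 165.7] yaw -2.61 tilt [-0.0012  0.0001] w 85.4 F [ 0.4 -0.4  0.9] j6 1.46
  turn z -0.21 shift now-axes [-0.04 -0.11  6.77]  after-turn axes [-0.04 -0.12  6.77]
cap [322. 235.] z 113.0 depth [472.3  45. ] [33.  33.2] 45.4  rays [473.2  44.9] [32.9 33.9] 87.4
body [322. 198.] z 72.5 depth [472.5  44.7] [56.1 55.1] 81.0  rays [473.3  44.8] [55.  55.8] 80.7
sink [408. 100.] z 27.4 depth [540.  -22.3] [ 3.1 49.9] 81.4  rays [540.1 -21.1] [ 5.7 49.4] 81.5
sink [418. 100.] z 26.6 depth [539.3 -29.8] [ 3.2 49.1] 81.6  rays [539.4 -28.6] [ 6.1 48.9] 81.4
sink [444. 101.] z 26.1 depth [537.1 -48.6] [26.1 48.4] 81.3  rays [537.2 -47.6] [29.5 48.3] 82.2
(array([532. , -51.7]), array([64. , 57.5]), 81.5, 'z', array([14. , 25.3, 29.6]), 4126)
```

View pics/w2.png

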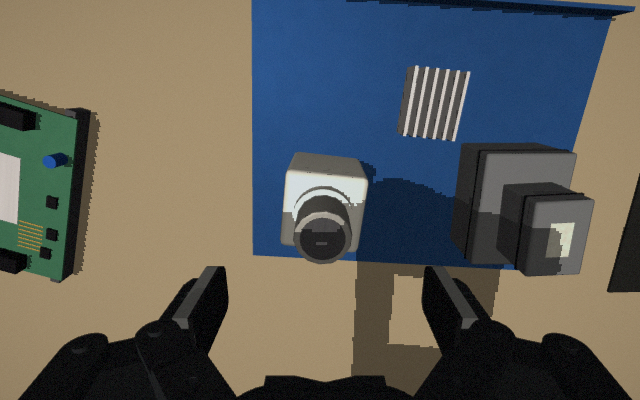

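The view shows the cap at (322,235) centred between the open fingers, and the heat sink at (435,103).

Request:
jog_arm([
  {"hand": 1,"offset": [0,-0.17,3.4],"delta_rot": [0,0,0]},
  {"hand": 1,"offset": [0,0,3.4],"delta_rot": [0,0,0]},
  {"hand": 1,"offset": [0,0,0],"delta_rot": [0,0,0]},
  {"hand": 0.2,"offset": [0,0,0],"delta_rot": [0,0,0]},
  {"hand": 0.2,"offset": [0,0,0],"delta_rot": [0,0,0]},
  {"hand": 0.2,"offset": [0,0,0],"delta_rot": [0,0,0]},
  {"hand": 0.2,"offset": [0,0,0],"delta_rot": [0,0,0]},
  {"hand": 0.2,"offset": [0,0,0],"delta_rot": [0,0,0]},
], grip_force=50)

```text
time_s: 3.65
tcp_pos: [475.1, 44.8, 99.4]
ee_rot: [1.0, -0.022, 0.002, 0.001]
wrist_force: [-1.5, -3.9, 8.5]
grip_width: 32.7
gripper_force: 53.7
```

Request:
jog_arm([
  {"hand": 0.2,"offset": [0,0,-2],"delta_rot": [0,0,0]},
  {"hand": 0.2,"offset": [0,0,-4],"delta_rot": [0,0,0]},
  {"hand": 0.2,"offset": [0,0,-4],"delta_rot": [0,0,0]},
  {"hand": 0.2,"offset": [0,0,-3],"delta_rot": [0,0,0]},
  {"hand": 0.2,"offset": [0,0,0],"delta_rot": [0,0,0]},
])

```text
time_s: 4.15
tcp_pos: [476.1, 45.3, 232.6]
ee_rot: [1.0, -0.022, 0.005, 0.001]
wrist_force: [0.2, 0.6, -1.1]
grip_width: 32.6
gripper_force: 52.9
```

```bash
python3 - <<'E'
from h import *
goal(575,-308,98,-2.4)
E
```

```text
t 4.15 tcp [476.1  45.3 232.6] yaw -2.48 tilt [ 0.0096 -0.0014] w 32.6 F [ 0.2  0.6 -1.1] j6 1.46
  turn z -0.08 shift now-axes [11.28 34.86 13.6 ]  after-turn axes [11.23 34.87 13.6 ]
```

Request:
jog_arm([
  {"hand": 0.2,"offset": [1.1,3.5,0],"delta_rot": [0,0,0]},
  {"hand": 0.2,"offset": [1.1,3.5,0],"delta_rot": [0,0,0]},
  {"hand": 0.2,"offset": [1.1,3.5,0],"delta_rot": [0,0,0]},
  {"hand": 0.2,"offset": [1.1,3.5,0],"delta_rot": [0,0,0]},
  {"hand": 0.2,"offset": [1.1,3.5,0],"delta_rot": [0,0,0]},
  {"hand": 0.2,"offset": [1.1,3.5,0],"delta_rot": [0,0,0]},
  {"hand": 0.2,"offset": [1.1,3.5,0],"delta_rot": [0,0,0]},
  {"hand": 0.2,"offset": [1.1,3.5,0],"delta_rot": [0,0,0]},
  {"hand": 0.2,"offset": [1.1,3.5,0],"delta_rot": [0,0,0]},
  {"hand": 0.2,"offset": [1.1,3.4,0],"delta_rot": [0,0,0]},
])

```text
time_s: 5.15
tcp_pos: [567.5, -308.9, 225.4]
ee_rot: [1.0, -0.022, -0.001, -0.001]
wrist_force: [1.4, 0.3, -1.4]
grip_width: 32.6
gripper_force: 53.1
```

Request:
jog_arm([
  {"hand": 0.2,"offset": [0,0,0],"delta_rot": [0,0,0]},
  {"hand": 0.2,"offset": [0,0,4],"delta_rot": [0,0,0]},
  {"hand": 0.2,"offset": [0,0,4],"delta_rot": [0,0,0]},
  {"hand": 0.2,"offset": [0,0,3],"delta_rot": [0,0,0]},
  {"hand": 0.2,"offset": [0,0,1.5],"delta_rot": [0,0,0]},
  {"hand": 0.2,"offset": [0,0,0],"delta_rot": [0,0,0]},
  {"hand": 0.2,"offset": [0,0,0],"delta_rot": [0,0,0]},
])

```text
time_s: 5.85
tcp_pos: [568.0, -307.4, 102.3]
ee_rot: [1.0, -0.022, -0.0, -0.0]
wrist_force: [0.6, 0.1, -1.5]
grip_width: 33.0
gripper_force: 76.7
```

Request:
jog_arm([
  {"hand": 0.2,"offset": [0,0,0.2],"delta_rot": [0,0,0]},
  {"hand": 0.2,"offset": [0,0,0.1],"delta_rot": [0,0,0]},
  {"hand": 0.2,"offset": [0,0,0],"delta_rot": [0,0,0]},
])

```text
time_s: 6.15
tcp_pos: [567.9, -307.7, 99.2]
ee_rot: [1.0, -0.022, -0.0, -0.0]
wrist_force: [-0.6, 0.7, -2.1]
grip_width: 32.8
gripper_force: 76.7
```

Request:
jog_arm([
  {"hand": 0.2,"offset": [0,0,0.1],"delta_rot": [0,0,0]},
  {"hand": 0.2,"offset": [0,0,0],"delta_rot": [0,0,0]},
  {"hand": 0.2,"offset": [0,0,0],"delta_rot": [0,0,0]},
])

```text
time_s: 6.45
tcp_pos: [568.2, -307.8, 99.0]
ee_rot: [1.0, -0.022, 0.0, 0.0]
wrist_force: [-0.9, 3.0, 4.2]
grip_width: 32.9
gripper_force: 78.0
```

Request:
jog_arm([
  {"hand": 1,"offset": [0,0,0],"delta_rot": [0,0,0]},
  {"hand": 1,"offset": [0,0,0],"delta_rot": [0,0,0]},
  {"hand": 1,"offset": [0,0,0],"delta_rot": [0,0,0]},
  {"hand": 1,"offset": [0,0,-1],"delta_rot": [0,0,0]},
  {"hand": 1,"offset": [0,0,-3],"delta_rot": [0,0,0]},
  {"hand": 1,"offset": [0,0,-4],"delta_rot": [0,0,0]},
  {"hand": 1,"offset": [0,0,-4],"delta_rot": [0,0,0]},
  {"hand": 1,"offset": [0,0,0],"delta_rot": [0,0,0]},
])

```text
time_s: 7.25
tcp_pos: [571.0, -310.3, 226.7]
ee_rot: [1.0, -0.022, 0.005, 0.004]
wrist_force: [0.6, -0.4, 1.2]
grip_width: 85.5
gripper_force: 0.0
```

```bash
python3 - <<'E'
from h import *
goal(456.8,-102,78,-1)
E
```

```text
t 7.25 tcp [ 571.  -310.3  226.7] yaw -2.49 tilt [ 0.0101 -0.0082] w 85.5 F [ 0.6 -0.4  1.2] j6 0.93
  turn z -1.49 shift now-axes [-12.47 -20.42  14.59]  after-turn axes [-11.94 -20.74  14.59]
```

Request:
jog_arm([
  {"hand": 1,"offset": [0,0,0],"delta_rot": [0,0,-1.5]},
  {"hand": 1,"offset": [-2,-3.4,0],"delta_rot": [0,0,0]},
  {"hand": 1,"offset": [-2,-3.4,0],"delta_rot": [0,0,0]},
  {"hand": 1,"offset": [-2,-3.5,0],"delta_rot": [0,0,0]},
  {"hand": 1,"offset": [-2,-3.5,0],"delta_rot": [0,0,0]},
  {"hand": 1,"offset": [-2,-3.5,0],"delta_rot": [0,0,0]},
  {"hand": 1,"offset": [-2,-3.5,0],"delta_rot": [0,0,0]},
  {"hand": 1,"offset": [0,0,3],"delta_rot": [0,0,0]},
  {"hand": 1,"offset": [0,0,0],"delta_rot": [0,0,0]},
  {"hand": 1,"offset": [0,0,0],"delta_rot": [0,0,0]},
])

```text
time_s: 8.25
tcp_pos: [450.8, -97.6, 187.4]
ee_rot: [1.0, -0.008, -0.001, -0.001]
wrist_force: [0.2, -0.6, 0.4]
grip_width: 85.6
gripper_force: 0.0
```

```bash
python3 - <<'E'
from h import *
goal(456.8,-102,78,-1)
from m2 import *
meas(grab("wrist"),{k:T[k] for k in("small","large")}|{"sinktop":"(z>10)&(z<36)&(X>500)&(X<590)&(Y>-80)&(Y<20)&(V>100)&(S<60)"})
E
```

```text
t 8.25 tcp [450.8 -97.6 187.4] yaw -0.97 tilt [-0.0029  0.0013] w 85.6 F [ 0.2 -0.6  0.4] j6 1.12
  turn z 0.03 shift now-axes [ 0.64  0.44 10.94]  after-turn axes [ 0.64  0.44 10.94]
small [333. 202.] z 94.7 depth [ 456.1 -102.5] [52.1 35.6] 0.5  rays [ 456.7 -102.4] [52.1 35.3] 0.7
large [329. 164.] z 52.7 depth [ 459.  -101.8] [64.1 87.7] 87.7  rays [ 459.6 -101.8] [63.5 87.7] 87.9
sinktop [237.  76.] z 28.7 depth [539.1 -27.4] [ 7.9 49.6] 81.1  rays [538.8 -29.6] [ 3.3 49.7] 81.5
sinktop [247.  78.] z 28.7 depth [537.9 -34.8] [ 7.7 49.2] 81.2  rays [537.6 -36.8] [ 3.8 49.1] 81.4
sinktop [267.  63.] z 28.7 depth [548.9 -52.4] [ 6.  23.3] 80.7  rays [548.6 -54.1] [ 3.  23.2] 81.7
sinktop [276.  82.] z 28.6 depth [534.5 -57.9] [ 6.  49.4] 81.2  rays [534.3 -59.3] [ 3.4 49.5] 81.5
sinktop [227.  87.] z 28.7 depth [531.2 -21.2] [ 3.  31.1] 80.9  rays [531.2 -21.2] [ 2.6 31.1] 81.4
sinktop [255.  92.] z 28.7 depth [527.8 -41.4] [ 6.8 30.6] 81.2  rays [527.5 -43.2] [ 3.2 30.6] 81.5
```

Request:
jog_arm([
  {"hand": 1,"offset": [0.58,0.46,2],"delta_rot": [0,0,0]},
  {"hand": 1,"offset": [0,0,3.5],"delta_rot": [0,0,-1.5]},
  {"hand": 1,"offset": [0,0,3.5],"delta_rot": [0,0,0]},
  {"hand": 1,"offset": [0,0,1.8],"delta_rot": [0,0,0]},
  {"hand": 1,"offset": [0,0,0],"delta_rot": [0,0,0]},
  {"hand": 0.2,"offset": [0,0,0],"delta_rot": [0,0,0]},
  {"hand": 0.2,"offset": [0,0,0],"delta_rot": [0,0,0]},
  {"hand": 0.2,"offset": [0,0,0],"delta_rot": [0,0,0]},
  {"hand": 0.2,"offset": [0,0,0],"delta_rot": [0,0,0]},
  {"hand": 0.2,"offset": [0,0,0],"delta_rot": [0,0,0]},
], grip_force=40)

```text
time_s: 9.3
tcp_pos: [458.4, -103.2, 81.7]
ee_rot: [1.0, 0.004, 0.001, 0.001]
wrist_force: [-1.4, -1.3, 6.3]
grip_width: 35.4
gripper_force: 41.0
```

Request:
jog_arm([
  {"hand": 0.2,"offset": [0,0,-0.5],"delta_rot": [0,0,0]},
  {"hand": 0.2,"offset": [0,0,-3.5],"delta_rot": [0,0,0]},
  {"hand": 0.2,"offset": [0,0,-3.5],"delta_rot": [0,0,0]},
  {"hand": 0.2,"offset": [0,0,-2.5],"delta_rot": [0,0,0]},
  {"hand": 0.2,"offset": [0,0,0],"delta_rot": [0,0,0]},
  {"hand": 0.2,"offset": [0,0,0],"delta_rot": [0,0,0]},
])

```text
time_s: 9.9
tcp_pos: [457.2, -102.3, 180.3]
ee_rot: [1.0, 0.004, 0.0, 0.0]
wrist_force: [-0.3, 0.3, -1.7]
grip_width: 35.2
gripper_force: 40.7
```

```bash
python3 - <<'E'
from h import *
goal(480,-305.5,27.5,-1.5)
E
```

```text
t 9.9 tcp [ 457.2 -102.3  180.3] yaw 0.51 tilt [ 0.0004 -0.0001] w 35.2 F [-0.3  0.3 -1.7] j6 1.09
  turn z 2.01 shift now-axes [ 2.1  20.33 15.28]  after-turn axes [ 2.81 20.25 15.28]
```

Request:
jog_arm([
  {"hand": 0.2,"offset": [0,0,0],"delta_rot": [0,0,2]},
  {"hand": 0.2,"offset": [0.5,3.4,0],"delta_rot": [0,0,0]},
  {"hand": 0.2,"offset": [0.5,3.4,0],"delta_rot": [0,0,0]},
  {"hand": 0.2,"offset": [0.5,3.4,0],"delta_rot": [0,0,0]},
  {"hand": 0.2,"offset": [0.5,3.4,0],"delta_rot": [0,0,0]},
  {"hand": 0.2,"offset": [0.5,3.4,0],"delta_rot": [0,0,0]},
  {"hand": 0.2,"offset": [0.3,3.2,0],"delta_rot": [0,0,0]},
  {"hand": 0.2,"offset": [0,0,4],"delta_rot": [0,0,0]},
  {"hand": 0.2,"offset": [0,0,4],"delta_rot": [0,0,0]},
  {"hand": 0.2,"offset": [0,0,4],"delta_rot": [0,0,0]},
])

```text
time_s: 10.9
tcp_pos: [478.6, -304.3, 56.8]
ee_rot: [1.0, -0.013, -0.001, -0.001]
wrist_force: [1.3, 0.7, -1.9]
grip_width: 35.5
gripper_force: 40.8
```

Request:
jog_arm([
  {"hand": 0.2,"offset": [0,0,1.5],"delta_rot": [0,0,0]},
  {"hand": 0.2,"offset": [0,0,0.8],"delta_rot": [0,0,0]},
  {"hand": 0.2,"offset": [0,0,0],"delta_rot": [0,0,0]},
  {"hand": 0.2,"offset": [0,0,0],"delta_rot": [0,0,0]},
])

```text
time_s: 11.3
tcp_pos: [481.0, -306.0, 38.8]
ee_rot: [1.0, -0.013, 0.001, 0.001]
wrist_force: [-0.1, -0.6, -1.6]
grip_width: 35.5
gripper_force: 40.6
```

Request:
jog_arm([
  {"hand": 0.2,"offset": [0,0,0.4],"delta_rot": [0,0,0]},
  {"hand": 0.2,"offset": [0,0,0.2],"delta_rot": [0,0,0]},
  {"hand": 0.2,"offset": [0,0,0],"delta_rot": [0,0,0]},
  {"hand": 0.2,"offset": [0,0,0],"delta_rot": [0,0,0]},
])

```text
time_s: 11.7
tcp_pos: [480.3, -305.3, 31.8]
ee_rot: [1.0, -0.013, 0.0, 0.0]
wrist_force: [-0.1, -0.0, 0.4]
grip_width: 35.5
gripper_force: 40.8
```

Request:
jog_arm([
  {"hand": 0.2,"offset": [0,0,0.1],"delta_rot": [0,0,0]},
  {"hand": 0.2,"offset": [0,0,0],"delta_rot": [0,0,0]},
  {"hand": 1,"offset": [0,0,0],"delta_rot": [0,0,0]},
  {"hand": 1,"offset": [0,0,0],"delta_rot": [0,0,0]},
  {"hand": 1,"offset": [0,0,0],"delta_rot": [0,0,0]},
  {"hand": 1,"offset": [0,0,-1],"delta_rot": [0,0,0]},
  {"hand": 1,"offset": [0,0,-3.5],"delta_rot": [0,0,0]},
  {"hand": 1,"offset": [0,0,-4],"delta_rot": [0,0,0]},
  {"hand": 1,"offset": [0,0,-3.5],"delta_rot": [0,0,0]},
  {"hand": 1,"offset": [0,0,0],"delta_rot": [0,0,0]},
])

```text
time_s: 12.7
tcp_pos: [482.9, -307.8, 157.0]
ee_rot: [1.0, -0.013, 0.004, 0.004]
wrist_force: [0.8, 0.3, 0.2]
grip_width: 85.5
gripper_force: 0.0
```

```bash
python3 - <<'E'
from h import *
goal(459.4,-101.7,29,-2.3)
E
```

```text
t 12.7 tcp [ 482.9 -307.8  157. ] yaw -1.48 tilt [ 0.0079 -0.0078] w 85.5 F [0.8 0.3 0.2] j6 0.82
  turn z 0.82 shift now-axes [ -2.99 -20.64  12.62]  after-turn axes [ -3.28 -20.59  12.62]
```

Request:
jog_arm([
  {"hand": 1,"offset": [0,0,0],"delta_rot": [0,0,0.8]},
  {"hand": 1,"offset": [-0.5,-3.4,0],"delta_rot": [0,0,0]},
  {"hand": 1,"offset": [-0.5,-3.4,0],"delta_rot": [0,0,0]},
  {"hand": 1,"offset": [-0.5,-3.4,0],"delta_rot": [0,0,0]},
  {"hand": 1,"offset": [-0.5,-3.4,0],"delta_rot": [0,0,0]},
  {"hand": 1,"offset": [-0.5,-3.4,0],"delta_rot": [0,0,0]},
  {"hand": 1,"offset": [-0.4,-3.4,0],"delta_rot": [0,0,0]},
  {"hand": 1,"offset": [0,0,3],"delta_rot": [0,0,0]},
  {"hand": 1,"offset": [0,0,0],"delta_rot": [0,0,0]},
  {"hand": 1,"offset": [0,0,0],"delta_rot": [0,0,0]},
])

```text
time_s: 13.7
tcp_pos: [458.1, -99.8, 119.2]
ee_rot: [1.0, -0.02, -0.002, -0.001]
wrist_force: [-0.1, 0.3, -0.1]
grip_width: 85.7
gripper_force: 0.0
```

```bash
python3 - <<'E'
from h import *
goal(459.4,-101.7,29,-2.3)
from m2 import *
g=grab("wrist"); meas(g,{k:T[k] for k in("large",)})
E
```

```text
t 13.7 tcp [458.1 -99.8 119.2] yaw -2.32 tilt [-0.0034  0.0016] w 85.7 F [-0.1  0.3 -0.1] j6 1.14
  turn z -0.02 shift now-axes [0.17 0.2  9.02]  after-turn axes [0.17 0.2  9.02]
large [329. 218.] z 52.8 depth [ 459.2 -101.8] [64.2 87.8] 87.6  rays [ 459.8 -101.8] [63.3 87.6] 87.6
```

Request:
jog_arm([
  {"hand": 1,"offset": [0.1,0.18,1],"delta_rot": [0,0,0]},
  {"hand": 1,"offset": [0,0,3],"delta_rot": [0,0,0]},
  {"hand": 1,"offset": [0,0,3],"delta_rot": [0,0,0]},
  {"hand": 1,"offset": [0,0,2],"delta_rot": [0,0,0]},
  {"hand": 1,"offset": [0,0,0],"delta_rot": [0,0,0]},
  {"hand": 0.5,"offset": [0,0,0],"delta_rot": [0,0,0]},
  {"hand": 0.5,"offset": [0,0,0],"delta_rot": [0,0,0]},
  {"hand": 0.5,"offset": [0,0,0],"delta_rot": [0,0,0]},
  {"hand": 0.5,"offset": [0,0,0],"delta_rot": [0,0,0]},
], grip_force=60)

```text
time_s: 14.65
tcp_pos: [461.3, -102.7, 31.6]
ee_rot: [1.0, -0.02, 0.001, 0.001]
wrist_force: [-0.5, -0.9, 4.1]
grip_width: 63.2
gripper_force: 67.4
```

Request:
jog_arm([
  {"hand": 0.5,"offset": [0,0,-0.5],"delta_rot": [0,0,0]},
  {"hand": 0.5,"offset": [0,0,-2.5],"delta_rot": [0,0,0]},
  {"hand": 0.5,"offset": [0,0,-3.5],"delta_rot": [0,0,0]},
  {"hand": 0.5,"offset": [0,0,-3.5],"delta_rot": [0,0,0]},
  {"hand": 0.5,"offset": [0,0,0],"delta_rot": [0,0,0]},
  {"hand": 0.5,"offset": [0,0,0],"delta_rot": [0,0,0]},
])

```text
time_s: 15.25
tcp_pos: [460.2, -102.0, 130.6]
ee_rot: [1.0, -0.02, 0.001, 0.0]
wrist_force: [-0.0, 0.6, -3.7]
grip_width: 63.3
gripper_force: 67.9
```

```bash
python3 - <<'E'
from h import *
goal(399,-303,29,-1.5)
E
```

```text
t 15.25 tcp [ 460.2 -102.   130.6] yaw -2.29 tilt [ 0.0012 -0.0006] w 63.3 F [-0.   0.6 -3.7] j6 1.14
  turn z -0.79 shift now-axes [-5.32 20.32 10.17]  after-turn axes [-5.6  20.25 10.17]
```

Request:
jog_arm([
  {"hand": 0.5,"offset": [0,0,0],"delta_rot": [0,0,-0.8]},
  {"hand": 0.5,"offset": [-0.9,3.4,0],"delta_rot": [0,0,0]},
  {"hand": 0.5,"offset": [-1,3.4,0],"delta_rot": [0,0,0]},
  {"hand": 0.5,"offset": [-1,3.4,0],"delta_rot": [0,0,0]},
  {"hand": 0.5,"offset": [-1,3.4,0],"delta_rot": [0,0,0]},
  {"hand": 0.5,"offset": [-1,3.4,0],"delta_rot": [0,0,0]},
  {"hand": 0.5,"offset": [-0.7,3.2,0],"delta_rot": [0,0,0]},
  {"hand": 0.5,"offset": [0,0,0],"delta_rot": [0,0,0]},
  {"hand": 0.5,"offset": [0,0,4],"delta_rot": [0,0,0]},
  {"hand": 0.5,"offset": [0,0,4],"delta_rot": [0,0,0]},
])

```text
time_s: 16.25
tcp_pos: [398.8, -302.4, 48.9]
ee_rot: [1.0, -0.013, 0.0, 0.0]
wrist_force: [0.6, 0.2, -4.5]
grip_width: 63.3
gripper_force: 68.5
```

Request:
jog_arm([
  {"hand": 0.5,"offset": [0,0,1.5],"delta_rot": [0,0,0]},
  {"hand": 0.5,"offset": [0,0,0],"delta_rot": [0,0,0]},
  {"hand": 0.5,"offset": [0,0,0],"delta_rot": [0,0,0]},
])

```text
time_s: 16.55
tcp_pos: [398.0, -300.7, 33.4]
ee_rot: [1.0, -0.013, -0.001, -0.002]
wrist_force: [1.1, 1.1, -3.0]
grip_width: 63.4
gripper_force: 71.7
```

Request:
jog_arm([
  {"hand": 0.5,"offset": [0,0,0.2],"delta_rot": [0,0,0]},
  {"hand": 0.5,"offset": [0,0,0.1],"delta_rot": [0,0,0]},
  {"hand": 0.5,"offset": [0,0,0],"delta_rot": [0,0,0]},
  {"hand": 0.5,"offset": [0,0,0],"delta_rot": [0,0,0]},
])

```text
time_s: 16.95
tcp_pos: [398.9, -302.4, 32.3]
ee_rot: [1.0, -0.013, 0.0, 0.0]
wrist_force: [0.4, 0.3, -4.7]
grip_width: 63.3
gripper_force: 71.7
```

Request:
jog_arm([
  {"hand": 0.5,"offset": [0,0,0.2],"delta_rot": [0,0,0]},
  {"hand": 0.5,"offset": [0,0,0],"delta_rot": [0,0,0]},
  {"hand": 0.5,"offset": [0,0,0],"delta_rot": [0,0,0]},
])

```text
time_s: 17.25
tcp_pos: [399.2, -302.8, 30.7]
ee_rot: [1.0, -0.013, 0.0, 0.0]
wrist_force: [0.8, 0.5, 1.7]
grip_width: 63.2
gripper_force: 72.0
```

Request:
jog_arm([
  {"hand": 1,"offset": [0,0,0],"delta_rot": [0,0,0]},
  {"hand": 1,"offset": [0,0,0],"delta_rot": [0,0,0]},
  {"hand": 1,"offset": [0,0,0],"delta_rot": [0,0,0]},
  {"hand": 1,"offset": [0,0,-1],"delta_rot": [0,0,0]},
  {"hand": 1,"offset": [0,0,-3.5],"delta_rot": [0,0,0]},
  {"hand": 1,"offset": [0,0,-4],"delta_rot": [0,0,0]},
  {"hand": 1,"offset": [0,0,-4],"delta_rot": [0,0,0]},
  {"hand": 1,"offset": [0,0,-4],"delta_rot": [0,0,0]},
  {"hand": 1,"offset": [0,0,-2],"delta_rot": [0,0,0]},
  {"hand": 1,"offset": [0,0,0],"delta_rot": [0,0,0]},
])

```text
time_s: 18.25
tcp_pos: [400.4, -304.2, 220.0]
ee_rot: [1.0, -0.013, 0.003, 0.003]
wrist_force: [0.4, 0.1, -0.3]
grip_width: 85.4
gripper_force: 0.0
```

```bash
python3 - <<'E'
from h import *
goal(525,-40,130,-8.6)
E
```

```text
t 18.25 tcp [ 400.4 -304.2  220. ] yaw -1.49 tilt [ 0.0052 -0.0064] w 85.4 F [ 0.4  0.1 -0.3] j6 0.71
  turn z 7.11 shift now-axes [ 11.72 -26.79   8.89]  after-turn axes [  8.31 -28.04   8.89]
```

Request:
jog_arm([
  {"hand": 1,"offset": [0,0,0],"delta_rot": [0,0,7]},
  {"hand": 1,"offset": [1,-3.5,1],"delta_rot": [0,0,0]},
  {"hand": 1,"offset": [1,-3.5,1],"delta_rot": [0,0,0]},
  {"hand": 1,"offset": [1,-3.5,1],"delta_rot": [0,0,0]},
  {"hand": 1,"offset": [1,-3.5,1],"delta_rot": [0,0,0]},
  {"hand": 1,"offset": [1,-3.5,1],"delta_rot": [0,0,0]},
  {"hand": 1,"offset": [1,-3.5,1],"delta_rot": [0,0,0]},
  {"hand": 1,"offset": [1,-3.5,1],"delta_rot": [0,0,0]},
  {"hand": 1,"offset": [1,-3.5,1],"delta_rot": [0,0,0]},
  {"hand": 1,"offset": [0,0,0.9],"delta_rot": [0,0,0]},
])

```text
time_s: 19.25
tcp_pos: [519.5, -33.7, 124.9]
ee_rot: [0.997, -0.072, -0.001, -0.001]
wrist_force: [-0.4, -0.4, -0.1]
grip_width: 85.5
gripper_force: 0.0
```

Request:
jog_arm([
  {"hand": 1,"offset": [0,0,0],"delta_rot": [0,0,0]},
  {"hand": 1,"offset": [0,0,0],"delta_rot": [0,0,0]},
])

```text
time_s: 19.45
tcp_pos: [518.6, -37.9, 125.8]
ee_rot: [0.997, -0.074, -0.001, -0.0]
wrist_force: [-0.8, -0.8, 0.7]
grip_width: 84.9
gripper_force: 0.0
```

```bash
python3 - <<'E'
from h import *
from m2 import *
goal(535,-40,24,-8.6)
g=grab("wrist"); cv2.imwrite("pics/w3.png",g["img"])
meas(g,{"fin":"(z>24)&(z<34)&(X>480)&(X<590)&(Y>-90)&(Y<20)&(V>80)&(S<80)"})
P=cloud(g); z=P[...,2]; m=(z>24)&(z<34)&(P[...,0]>490)&(P[...,0]<590)&(P[...,1]>-90)&(P[...,1]<20)
print(rect(P[m]))
s=grab("side"); P=cloud(s); z=P[...,2]
for zl in((47,60),(40,50),(106,118)):
    m=cv2.morphologyEx(((z>zl[0])&(z<zl[1])&(P[...,1]<-230)&(P[...,1]>-380)&(P[...,0]>300)&(P[...,0]<640)).astype(np.uint8),cv2.MORPH_OPEN,np.ones((2,2)))
    k,l,st,c=cv2.connectedComponentsWithStats(m)
    for i in range(1,k):
        if st[i,4]>30: print(zl,*rect(P[l==i]))
E
```

```text
t 19.45 tcp [518.6 -37.9 125.8] yaw -8.52 tilt [-0.0016  0.0001] w 84.9 F [-0.8 -0.8  0.7] j6 1.42
  turn z 0.08 shift now-axes [ 1.67 -0.03 10.17]  after-turn axes [ 1.66 -0.04 10.17]
fin [298. 174.] z 28.7 depth [545.4 -23.3] [ 2.5 39.4] 81.4  rays [545.6 -23.5] [ 2.7 39.7] 81.5
fin [309. 179.] z 28.8 depth [540.6 -30.2] [ 2.4 46.6] 81.6  rays [540.9 -30.4] [ 2.6 47. ] 81.6
fin [320. 181.] z 28.8 depth [537.9 -37.4] [ 2.1 50. ] 81.4  rays [538.4 -37.5] [ 2.1 49.9] 81.4
fin [331. 181.] z 28.9 depth [537.1 -44.8] [ 2.1 49.4] 81.9  rays [537.3 -44.9] [ 2.1 49.9] 81.8
fin [343. 180.] z 28.7 depth [535.8 -52.2] [ 2.5 49.9] 81.3  rays [536.1 -52.4] [ 2.6 50. ] 82.4
fin [354. 160.] z 28.5 depth [549.5 -61.7] [ 2.6 19.7] 82.8  rays [550.2 -61.6] [ 2.7 19.4] 83.0
fin [353. 196.] z 28.7 depth [524.6 -58.1] [ 2.5 30.2] 81.3  rays [524.8 -58.1] [ 2.6 29.3] 81.4
(array([537.4, -41.1]), array([40.1, 50.2]), 81.1, 'z', array([26.6, 28.8, 29.8]), 1749)
(47, 60) [ 393.2 -343.1] [159.2  84.9] 88.7 z [45.2 52.5 54.5] 519
(40, 50) [ 462.2 -334.3] [116.9  43. ] 66.9 z [nan nan nan] 166
(40, 50) [ 380.8 -277. ] [100.   51.3] 31.7 z [nan nan nan] 119
```

View pics/w3.png

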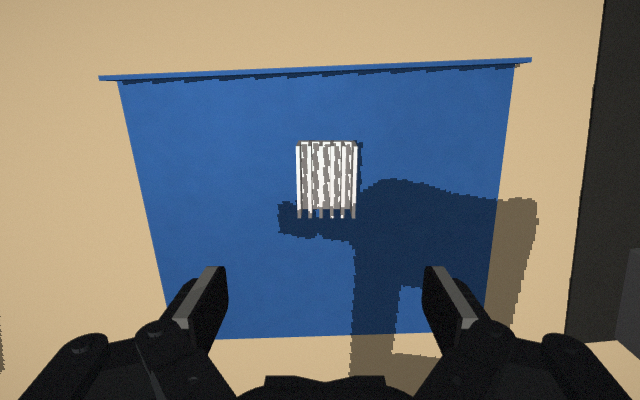

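The cleared plate shows only the heat sink, at (327,180), in the middle of the view.

```bash
python3 - <<'E'
from h import *
goal(537.5,-41,24,-8.7)
E
```

```text
t 19.55 tcp [519.3 -38.5 126.6] yaw -8.59 tilt [ 0.0003 -0.0003] w 85.5 F [ 0.4  0.8 -0.2] j6 1.42
  turn z 0.11 shift now-axes [ 1.84 -0.03 10.26]  after-turn axes [ 1.84 -0.03 10.26]
```

Request:
jog_arm([
  {"hand": 1,"offset": [1.84,0,2],"delta_rot": [0,0,0]},
  {"hand": 1,"offset": [0,0,3],"delta_rot": [0,0,0]},
  {"hand": 1,"offset": [0,0,3],"delta_rot": [0,0,0]},
  {"hand": 1,"offset": [0,0,2.1],"delta_rot": [0,0,0]},
  {"hand": 1,"offset": [0,0,0],"delta_rot": [0,0,0]},
  {"hand": 0.3,"offset": [0,0,0],"delta_rot": [0,0,0]},
  {"hand": 0.3,"offset": [0,0,0],"delta_rot": [0,0,0]},
  {"hand": 0.3,"offset": [0,0,0],"delta_rot": [0,0,0]},
  {"hand": 0.3,"offset": [0,0,0],"delta_rot": [0,0,0]},
  {"hand": 0.3,"offset": [0,0,0],"delta_rot": [0,0,0]},
], grip_force=40)

```text
time_s: 20.55
tcp_pos: [538.9, -40.6, 27.1]
ee_rot: [0.997, -0.074, 0.002, 0.0]
wrist_force: [-1.5, 0.1, 6.6]
grip_width: 39.2
gripper_force: 41.7
```

```bash
python3 - <<'E'
from h import *
goal(491,319.5,42,-21)
E
```

```text
t 20.55 tcp [538.9 -40.6  27.1] yaw -8.49 tilt [ 0.0029 -0.0012] w 39.2 F [-1.5  0.1  6.6] j6 1.42
  turn z 12.51 shift now-axes [-10.05 -34.91  -1.55]  after-turn axes [-17.38 -31.9   -1.55]
```

Request:
jog_arm([
  {"hand": 0.3,"offset": [0,0,-0.5],"delta_rot": [0,0,0]},
  {"hand": 0.3,"offset": [0,0,-2.5],"delta_rot": [0,0,0]},
  {"hand": 0.3,"offset": [0,0,-3.5],"delta_rot": [0,0,6.2]},
  {"hand": 0.3,"offset": [0,0,-3.5],"delta_rot": [0,0,6.2]},
  {"hand": 0.3,"offset": [-1.7,-3.2,0],"delta_rot": [0,0,0]},
  {"hand": 0.3,"offset": [-1.7,-3.2,0],"delta_rot": [0,0,0]},
  {"hand": 0.3,"offset": [-1.7,-3.2,0],"delta_rot": [0,0,0]},
  {"hand": 0.3,"offset": [-1.7,-3.2,0],"delta_rot": [0,0,0]},
  {"hand": 0.3,"offset": [-1.7,-3.2,0],"delta_rot": [0,0,0]},
  {"hand": 0.3,"offset": [-1.7,-3.2,0],"delta_rot": [0,0,0]},
])

```text
time_s: 21.55
tcp_pos: [510.2, 177.2, 125.8]
ee_rot: [0.983, -0.181, 0.0, -0.0]
wrist_force: [0.2, 0.1, -2.1]
grip_width: 39.0
gripper_force: 40.8
```

Request:
jog_arm([
  {"hand": 0.3,"offset": [-1.7,-3.2,0],"delta_rot": [0,0,0]},
  {"hand": 0.3,"offset": [-1.7,-3.2,0],"delta_rot": [0,0,0]},
  {"hand": 0.3,"offset": [-1.7,-3.2,0],"delta_rot": [0,0,0]},
  {"hand": 0.3,"offset": [-1.7,-3.2,0],"delta_rot": [0,0,0]},
  {"hand": 0.3,"offset": [0,0,0],"delta_rot": [0,0,0]},
  {"hand": 0.3,"offset": [0,0,0],"delta_rot": [0,0,0]},
  {"hand": 0.3,"offset": [0,0,0],"delta_rot": [0,0,0]},
])

```text
time_s: 22.25
tcp_pos: [492.8, 318.7, 125.3]
ee_rot: [0.983, -0.182, -0.0, 0.0]
wrist_force: [0.6, 0.2, -0.9]
grip_width: 39.3
gripper_force: 40.9
```

```bash
python3 - <<'E'
from h import *
from m2 import *
goal(491,319.5,44,-21)
g=grab("wrist"); cv2.imwrite("pics/w4.png",g["img"])
meas(g,{"pad":"(S<60)&(V>110)&(X>420)&(X<560)&(Y>230)&(z>10)&(z<26)","board":"(X>300)&(X<700)&(Y>200)&(Y<450)&(z>13)&(z<45)"})
for n in("scene","side"):
    meas(grab(n),{n+"pad":"(S<60)&(V>110)&(X>420)&(X<560)&(Y>230)&(z>10)&(z<26)"})
E
```

```text
t 22.25 tcp [492.8 318.7 125.3] yaw -20.91 tilt [-0.0003 -0.0005] w 39.3 F [ 0.6  0.2 -0.9] j6 2.31
  turn z 0.09 shift now-axes [-0.2  -0.01  8.13]  after-turn axes [-0.2  -0.01  8.13]
pad [316. 180.] z 20.1 depth [504.4 314.5] [50.3 32.3] 68.6  rays [504.4 314.4] [50.3 31.3] 69.1
board [324. 167.] z 20.0 depth [500.2 316. ] [130.6 140.5] 69.0  rays [500.2 316.1] [129.9 140.5] 69.0
scenepad [395. 128.] z 20.2 depth [491.3 320. ] [52.1 70.4] 65.6  rays [491.1 319.5] [51.1 64.2] 67.4
sidepad [306. 336.] z 20.6 depth [492.  319.7] [52.  63.9] 67.4  rays [492.  319.4] [51.8 62.5] 68.8
```

View pics/w4.png

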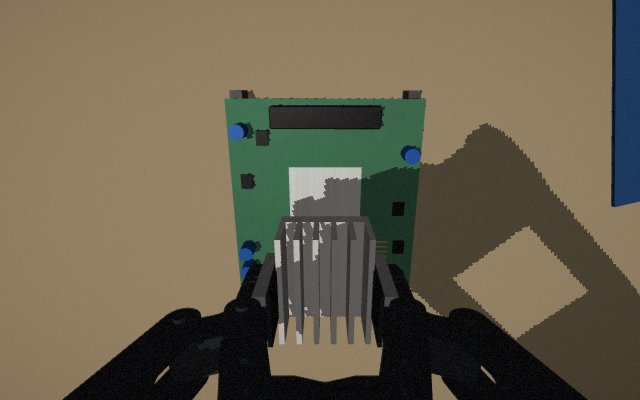

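The pad (325,190) is partly hidden by the held heat sink, which sits square in the fingers (centre about (323,275)).

```bash
python3 - <<'E'
from h import *
from m import rect
goal(491.2,319.6,43,-21)
g=grab("wrist"); P=cloud(g); M=Rot.from_quat(manip.sense()["ee_rot"]).as_matrix(); t=manip.sense()["tcp_pos"]
L=(P-t)@M   # tool coords
v,u=np.mgrid[:400,:640]
m=(L[...,2]<5)&(L[...,2]>-14)&(abs(L[...,0])<45)&(abs(L[...,1])<18)&(v<360)
q=L[m]; print(np.percentile(q,[1,50,99],axis=0).round(1))
E
```

```text
t 22.4 tcp [493.3 318.4 125.4] yaw -20.99 tilt [-0.0001 -0.0002] w 39.4 F [-0.3  0.6 -0.9] j6 2.31
  turn z 0.01 shift now-axes [-0.24 -0.04  8.24]  after-turn axes [-0.24 -0.04  8.24]
[[-25.9 -17.9  -2.8]
 [  1.8   2.5  -1.5]
 [ 23.6  17.9   4.7]]
```

Request:
jog_arm([
  {"hand": 0.3,"offset": [-0.15,0,2],"delta_rot": [0,0,0]},
  {"hand": 0.3,"offset": [0,0,3],"delta_rot": [0,0,0]},
  {"hand": 0.3,"offset": [0,0,2],"delta_rot": [0,0,0]},
  {"hand": 0.3,"offset": [0,0,0.8],"delta_rot": [0,0,0]},
  {"hand": 0.3,"offset": [0,0,0],"delta_rot": [0,0,0]},
  {"hand": 0.3,"offset": [0,0,0],"delta_rot": [0,0,0]},
])

```text
time_s: 23.05
tcp_pos: [492.3, 320.0, 48.2]
ee_rot: [0.983, -0.182, 0.001, -0.0]
wrist_force: [0.5, 0.3, -0.2]
grip_width: 39.2
gripper_force: 40.9
```

Request:
jog_arm([
  {"hand": 0.3,"offset": [0,0,0.2],"delta_rot": [0,0,0]},
  {"hand": 0.3,"offset": [0,0,0.2],"delta_rot": [0,0,0]},
  {"hand": 0.3,"offset": [0,0,0],"delta_rot": [0,0,0]},
  {"hand": 0.3,"offset": [0,0,0],"delta_rot": [0,0,0]},
])

```text
time_s: 23.45
tcp_pos: [492.3, 320.4, 44.2]
ee_rot: [0.983, -0.181, 0.001, -0.001]
wrist_force: [1.2, 0.5, 1.9]
grip_width: 39.3
gripper_force: 41.2
```

Request:
jog_arm([
  {"hand": 0.3,"offset": [0,0,0.05],"delta_rot": [0,0,0]},
  {"hand": 0.3,"offset": [0,0,0],"delta_rot": [0,0,0]},
  {"hand": 0.62,"offset": [0,0,0],"delta_rot": [0,0,0]},
  {"hand": 0.62,"offset": [0,0,0],"delta_rot": [0,0,0]},
  {"hand": 0.62,"offset": [0,0,0],"delta_rot": [0,0,0]},
  {"hand": 0.62,"offset": [0,0,-1],"delta_rot": [0,0,0]},
  {"hand": 0.62,"offset": [0,0,-3],"delta_rot": [0,0,0]},
  {"hand": 1,"offset": [0,0,-4],"delta_rot": [0,0,0]},
  {"hand": 1,"offset": [0,0,-4],"delta_rot": [0,0,0]},
  {"hand": 1,"offset": [0,0,0],"delta_rot": [0,0,0]},
])

```text
time_s: 24.45
tcp_pos: [495.3, 321.7, 170.2]
ee_rot: [0.983, -0.181, 0.005, -0.003]
wrist_force: [-0.4, 0.2, 0.4]
grip_width: 85.5
gripper_force: 0.0
```

Request:
jog_arm([
  {"hand": 1,"offset": [1.5,0,-4],"delta_rot": [0,0,0]},
  {"hand": 1,"offset": [0,0,0],"delta_rot": [0,0,0]},
  {"hand": 1,"offset": [0,0,0],"delta_rot": [0,0,0]},
])

```text
time_s: 24.75
tcp_pos: [506.3, 314.8, 204.0]
ee_rot: [0.983, -0.182, 0.001, -0.001]
wrist_force: [-0.2, -0.4, -1.2]
grip_width: 85.8
gripper_force: 0.0
```

```bash
python3 - <<'E'
from h import *
from m import rect
from m2 import meas
goal(568,-307.7,220,-2.4)
g=grab("wrist"); cv2.imwrite("pics/w5.png",g["img"])
P=cloud(g); z=P[...,2]; X,Y=P[...,0],P[...,1]; m=(z>40)&(z<54)&(abs(X-491)<45)&(abs(Y-319.5)<45); print("sink",*rect(P[m]))
meas(g,{"board":"(X>300)&(X<700)&(Y>200)&(Y<450)&(z>13)&(z<45)"})
E
```

```text
t 24.75 tcp [506.3 314.8 204. ] yaw -20.92 tilt [0.0023 0.001 ] w 85.8 F [-0.2 -0.4 -1.2] j6 2.29
  turn z -18.52 shift now-axes [28.   55.94 -1.65]  after-turn axes [ 8.78 61.93 -1.65]
sink [490.9 321.4] [40.1 50.8] 69.5 z [42.6 45.7 46.9] 1018
board [326. 186.] z 20.1 depth [491.  319.8] [130.4 160.5] 69.0  rays [492.1 319.4] [129.9 158.8] 69.0
```

View pics/w5.png

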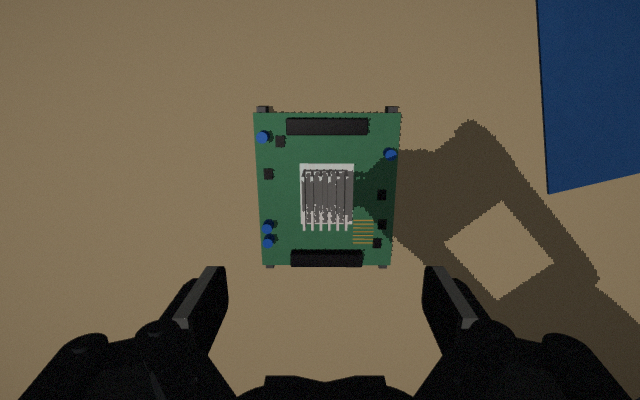

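The heat sink sits square on the pad (327,197), about 2 mm off centre.

Request:
jog_arm([
  {"hand": 1,"offset": [0,0,-1],"delta_rot": [0,0,-6.2]},
  {"hand": 1,"offset": [0,0,-1],"delta_rot": [0,0,-6.2]},
  {"hand": 1,"offset": [0,0,-1],"delta_rot": [0,0,-6.2]},
  {"hand": 1,"offset": [0,4,0],"delta_rot": [0,0,0]},
  {"hand": 1,"offset": [0.2,4,0],"delta_rot": [0,0,0]},
  {"hand": 1,"offset": [0.2,4,0],"delta_rot": [0,0,0]},
  {"hand": 1,"offset": [0.2,4,0],"delta_rot": [0,0,0]},
  {"hand": 1,"offset": [0.2,4,0],"delta_rot": [0,0,0]},
  {"hand": 1,"offset": [0.2,4,0],"delta_rot": [0,0,0]},
  {"hand": 1,"offset": [0.2,4,0],"delta_rot": [0,0,0]},
])

```text
time_s: 25.8
tcp_pos: [504.9, 33.3, 231.2]
ee_rot: [1.0, -0.02, -0.001, -0.0]
wrist_force: [0.5, -0.5, 0.8]
grip_width: 85.3
gripper_force: 0.0
```

Request:
jog_arm([
  {"hand": 1,"offset": [0.2,4,0],"delta_rot": [0,0,0]},
  {"hand": 1,"offset": [0.2,4,0],"delta_rot": [0,0,0]},
  {"hand": 1,"offset": [0.2,4,0],"delta_rot": [0,0,0]},
  {"hand": 1,"offset": [0.2,4,0],"delta_rot": [0,0,0]},
  {"hand": 1,"offset": [0.2,4,0],"delta_rot": [0,0,0]},
  {"hand": 1,"offset": [0.2,4,0],"delta_rot": [0,0,0]},
  {"hand": 1,"offset": [0.2,4,0],"delta_rot": [0,0,0]},
  {"hand": 1,"offset": [0.2,4,0],"delta_rot": [0,0,0]},
  {"hand": 1,"offset": [0,0,0],"delta_rot": [0,0,0]},
  {"hand": 1,"offset": [0,0,0],"delta_rot": [0,0,0]},
])

```text
time_s: 26.8
tcp_pos: [508.5, -285.8, 230.9]
ee_rot: [1.0, -0.021, -0.001, -0.001]
wrist_force: [-0.4, 0.3, -0.2]
grip_width: 85.3
gripper_force: 0.0
```

```bash
cat > m3.py <<'E'
from m2 import *
B="(X>330)&(X<640)&(Y>-390)&(Y<-220)&"
TM=dict(cap=B+"(z>106)&(z<120)",body=B+"(z>66)&(z<80)",large=B+"(z>48)&(z<58)",small=B+"(z>38)&(z<48)",mat="(V<60)&(z<10)&(Y<-180)&(X<660)")
E
python3 - <<'E'
from h import *
from m3 import *
goal(398,-302,30,-1.5)
g=grab("wrist"); cv2.imwrite("pics/w6.png",g["img"]); meas(g,TM)
E
```

```text
t 26.8 tcp [ 508.5 -285.8  230.9] yaw -2.4 tilt [-0.0025  0.0027] w 85.3 F [-0.4  0.3 -0.2] j6 0.9
  turn z -0.9 shift now-axes [-10.92   2.13  20.11]  after-turn axes [-10.95   1.96  20.11]
cap [353. 120.] z 113.0 depth [ 565.4 -306.8] [33.1 32.7] 88.0  rays [ 565.6 -306.6] [32.7 32.5] 87.7
body [347. 112.] z 72.5 depth [ 565.  -306.9] [56.2 56.1] 80.5  rays [ 565.4 -306.6] [55.3 55.3] 80.7
large [346. 281.] z 52.7 depth [ 397.  -301.9] [64.2 88.6] 88.6  rays [ 398.4 -301.8] [63.6 89.2] 88.5
small [346. 204.] z 44.7 depth [ 478.6 -304.7] [36.  51.6] 87.8  rays [ 479.5 -304.6] [35.6 52.1] 87.8
small [352. 241.] z 42.6 depth [ 440.6 -309. ] [51.4  1.6] 88.1  rays [ 440.3 -308.9] [51.3  4.4] 87.7
mat [345. 153.] z 2.8 depth [ 488.3 -306.6] [150.2 279.5] 88.6  rays [ 488.7 -306.2] [149.  278.7] 88.5
```

View pics/w6.png

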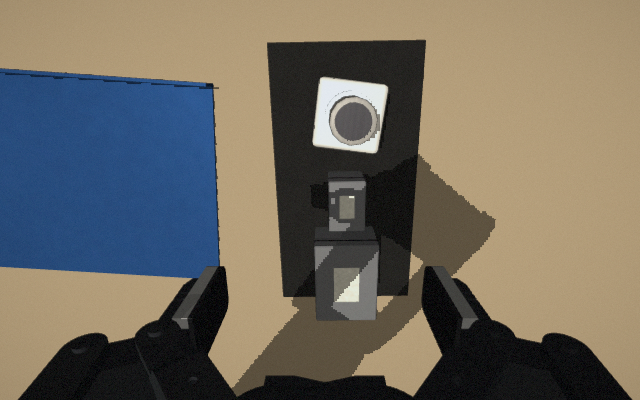

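All three stand on the mat: bottle (350,115), small case (347,200), large case (346,280).

Request:
jog_arm([
  {"hand": 1,"offset": [0,0,0],"delta_rot": [0,0,-0.9]},
  {"hand": 1,"offset": [-3.5,0.6,1],"delta_rot": [0,0,0]},
  {"hand": 1,"offset": [-3.5,0.6,3],"delta_rot": [0,0,0]},
  {"hand": 1,"offset": [-3.5,0.6,3],"delta_rot": [0,0,0]},
  {"hand": 1,"offset": [-0.5,0.1,3],"delta_rot": [0,0,0]},
  {"hand": 1,"offset": [0,0,0],"delta_rot": [0,0,0]},
  {"hand": 1,"offset": [0,0,0],"delta_rot": [0,0,0]},
])

```text
time_s: 27.55
tcp_pos: [399.6, -301.6, 133.3]
ee_rot: [1.0, -0.012, 0.0, -0.0]
wrist_force: [1.3, -0.0, 0.7]
grip_width: 85.4
gripper_force: 0.0
```

```bash
python3 - <<'E'
from h import *
goal(397.5,-301.8,29,-1.5)
E
```

```text
t 27.55 tcp [ 399.6 -301.6  133.3] yaw -1.32 tilt [0.     0.0004] w 85.4 F [ 1.3 -0.   0.7] j6 0.71
  turn z 0.18 shift now-axes [-0.21  0.03 10.43]  after-turn axes [-0.21  0.03 10.43]
```

Request:
jog_arm([
  {"hand": 1,"offset": [-0.1,0,3.5],"delta_rot": [0,0,0]},
  {"hand": 1,"offset": [0,0,3.5],"delta_rot": [0,0,0]},
  {"hand": 1,"offset": [0,0,3.3],"delta_rot": [0,0,0]},
  {"hand": 1,"offset": [0,0,0],"delta_rot": [0,0,0]},
  {"hand": 1,"offset": [0,0,0],"delta_rot": [0,0,0]},
  {"hand": 0.5,"offset": [0,0,0],"delta_rot": [0,0,0]},
  {"hand": 0.5,"offset": [0,0,0],"delta_rot": [0,0,0]},
  {"hand": 0.5,"offset": [0,0,0],"delta_rot": [0,0,0]},
  {"hand": 0.5,"offset": [0,0,0],"delta_rot": [0,0,0]},
], grip_force=60)

```text
time_s: 28.45
tcp_pos: [399.8, -303.7, 32.5]
ee_rot: [1.0, -0.012, 0.002, 0.002]
wrist_force: [1.3, 1.1, 6.8]
grip_width: 63.3
gripper_force: 67.2
```

```bash
python3 - <<'E'
from h import *
goal(460.5,-101.7,29,-2.3)
E
```

```text
t 28.45 tcp [ 399.8 -303.7   32.5] yaw -1.39 tilt [ 0.0035 -0.0034] w 63.3 F [1.3 1.1 6.8] j6 0.71
  turn z 0.91 shift now-axes [  5.58 -20.34   0.31]  after-turn axes [  5.26 -20.43   0.31]
```

Request:
jog_arm([
  {"hand": 0.5,"offset": [0,0,-0.5],"delta_rot": [0,0,0]},
  {"hand": 0.5,"offset": [0,0,-2.5],"delta_rot": [0,0,0]},
  {"hand": 0.5,"offset": [0,0,-3.5],"delta_rot": [0,0,0]},
  {"hand": 0.5,"offset": [0,0,-3.5],"delta_rot": [0,0,0.8]},
  {"hand": 0.5,"offset": [0,0,0],"delta_rot": [0,0,0]},
  {"hand": 0.5,"offset": [0,0,0],"delta_rot": [0,0,0]},
])

```text
time_s: 29.05
tcp_pos: [398.3, -302.5, 130.8]
ee_rot: [1.0, -0.019, 0.001, 0.001]
wrist_force: [-0.6, 0.8, -3.8]
grip_width: 63.2
gripper_force: 67.9
```

```bash
python3 - <<'E'
from h import *
goal(460.5,-101.7,29,-2.3)
E
```

```text
t 29.05 tcp [ 398.3 -302.5  130.8] yaw -2.19 tilt [ 0.0015 -0.0018] w 63.2 F [-0.6  0.8 -3.8] j6 0.72
  turn z 0.11 shift now-axes [  5.44 -20.33  10.15]  after-turn axes [  5.4  -20.34  10.15]
```

Request:
jog_arm([
  {"hand": 0.5,"offset": [0.9,-3.4,0],"delta_rot": [0,0,0]},
  {"hand": 0.5,"offset": [0.9,-3.4,0],"delta_rot": [0,0,0]},
  {"hand": 0.5,"offset": [0.9,-3.4,0],"delta_rot": [0,0,0]},
  {"hand": 0.5,"offset": [0.9,-3.4,0],"delta_rot": [0,0,0]},
  {"hand": 0.5,"offset": [0.9,-3.4,0],"delta_rot": [0,0,0]},
  {"hand": 0.5,"offset": [0.9,-3.3,0],"delta_rot": [0,0,0]},
  {"hand": 0.5,"offset": [0,0,3],"delta_rot": [0,0,0]},
  {"hand": 0.5,"offset": [0,0,3],"delta_rot": [0,0,0]},
  {"hand": 0.5,"offset": [0,0,0],"delta_rot": [0,0,0]},
  {"hand": 0.5,"offset": [0,0,0],"delta_rot": [0,0,0]},
])

```text
time_s: 30.05
tcp_pos: [458.4, -100.8, 68.6]
ee_rot: [1.0, -0.019, -0.002, -0.001]
wrist_force: [0.8, 0.3, -2.8]
grip_width: 63.1
gripper_force: 68.1
```

```bash
python3 - <<'E'
from h import *
from m2 import *
goal(460.5,-101.7,30,-2.3)
meas(grab("wrist"),{"case":"(X>380)&(X<560)&(Y>-180)&(Y<-20)&(z>80)&(z<105)&(V>70)"})
E
```

```text
t 30.05 tcp [ 458.4 -100.8   68.6] yaw -2.2 tilt [-0.0038  0.0019] w 63.1 F [ 0.8  0.3 -2.8] j6 1.14
  turn z 0.1 shift now-axes [0.23 0.09 3.86]  after-turn axes [0.23 0.08 3.86]
case [313. 276.] z 88.8 depth [ 466.7 -100.6] [63.9 65.9] 88.1  rays [ 467.3 -100.6] [62.6 65. ] 87.9
case [222. 305.] z 92.5 depth [468.2 -65. ] [5.1 4.3] 79.8  rays [468.7 -65.1] [4.1 5.8] 82.6
case [427. 306.] z 92.5 depth [ 465.9 -135.4] [4.5 5.3] 55.1  rays [ 465.8 -136.1] [5.2 4.1] 3.1
case [262. 376.] z 89.2 depth [433.3 -76.7] [ 9.6 12.8] 9.4  rays [433.2 -76.5] [ 7.7 12.7] 2.8
```

Request:
jog_arm([
  {"hand": 0.5,"offset": [0.2,0.08,1.5],"delta_rot": [0,0,0]},
  {"hand": 0.5,"offset": [0,0,1.5],"delta_rot": [0,0,0]},
  {"hand": 0.5,"offset": [0,0,0.3],"delta_rot": [0,0,0]},
  {"hand": 0.5,"offset": [0,0,0],"delta_rot": [0,0,0]},
  {"hand": 0.5,"offset": [0,0,0],"delta_rot": [0,0,0]},
  {"hand": 0.5,"offset": [0,0,0],"delta_rot": [0,0,0]},
])

```text
time_s: 30.7
tcp_pos: [462.5, -102.8, 37.8]
ee_rot: [1.0, -0.019, 0.001, 0.0]
wrist_force: [-0.3, 0.1, -3.5]
grip_width: 63.3
gripper_force: 68.3
```

```bash
python3 - <<'E'
from h import *
goal(460.5,-101.7,30,-2.3)
E
```

```text
t 30.7 tcp [ 462.5 -102.8   37.8] yaw -2.2 tilt [ 0.0017 -0.0009] w 63.3 F [-0.3  0.1 -3.5] j6 1.14
  turn z 0.1 shift now-axes [-0.2  -0.1   0.78]  after-turn axes [-0.2  -0.1   0.78]
```

Request:
jog_arm([
  {"hand": 0.5,"offset": [-0.1,-0.1,0.3],"delta_rot": [0,0,0]},
  {"hand": 0.5,"offset": [0,0,0.2],"delta_rot": [0,0,0]},
  {"hand": 0.5,"offset": [0,0,0.1],"delta_rot": [0,0,0]},
  {"hand": 0.5,"offset": [0,0,0],"delta_rot": [0,0,0]},
  {"hand": 0.5,"offset": [0,0,0],"delta_rot": [0,0,0]},
])

```text
time_s: 31.2
tcp_pos: [460.8, -101.3, 32.5]
ee_rot: [1.0, -0.019, -0.0, 0.0]
wrist_force: [-10.1, 3.9, 21.0]
grip_width: 63.7
gripper_force: 71.2
```

Request:
jog_arm([
  {"hand": 0.5,"offset": [0,0,-0.12],"delta_rot": [0,0,0]},
  {"hand": 0.5,"offset": [0,0,0],"delta_rot": [0,0,0]},
  {"hand": 1,"offset": [0,0,0],"delta_rot": [0,0,0]},
  {"hand": 1,"offset": [0,0,0],"delta_rot": [0,0,0]},
  {"hand": 1,"offset": [0,0,0],"delta_rot": [0,0,0]},
  {"hand": 1,"offset": [0,0,-1],"delta_rot": [0,0,0]},
  {"hand": 1,"offset": [0,0,-4],"delta_rot": [0,0,0]},
  {"hand": 1,"offset": [0,0,-4],"delta_rot": [0,0,0]},
  {"hand": 1,"offset": [0,0,-3],"delta_rot": [0,0,0]},
  {"hand": 1,"offset": [0,0,0],"delta_rot": [0,0,0]},
])

```text
time_s: 32.2
tcp_pos: [463.9, -102.7, 157.3]
ee_rot: [1.0, -0.019, 0.004, 0.002]
wrist_force: [-0.3, -0.0, 0.2]
grip_width: 85.0
gripper_force: 0.0
```

```bash
python3 - <<'E'
from h import *
from m2 import *
goal(479,-304.7,30,-2.2)
meas(grab("wrist"),{k:T[k] for k in("large",)})
E
```

```text
t 32.2 tcp [ 463.9 -102.7  157.3] yaw -2.18 tilt [ 0.0087 -0.0043] w 85.0 F [-0.3 -0.   0.2] j6 1.14
  turn z 0.02 shift now-axes [ 2.17 20.07 12.83]  after-turn axes [ 2.18 20.07 12.83]
large [322. 209.] z 52.8 depth [ 458.3 -100.4] [64.3 87.9] 88.0  rays [ 459.2 -100.5] [63.4 87.3] 87.8
```

Request:
jog_arm([
  {"hand": 1,"offset": [0.4,3.4,0],"delta_rot": [0,0,0]},
  {"hand": 1,"offset": [0.4,3.4,0],"delta_rot": [0,0,0]},
  {"hand": 1,"offset": [0.4,3.4,0],"delta_rot": [0,0,0]},
  {"hand": 1,"offset": [0.4,3.4,0],"delta_rot": [0,0,0]},
  {"hand": 1,"offset": [0.4,3.4,0],"delta_rot": [0,0,0]},
  {"hand": 1,"offset": [0.2,3.3,0],"delta_rot": [0,0,0]},
  {"hand": 1,"offset": [0,0,3],"delta_rot": [0,0,0]},
  {"hand": 1,"offset": [0,0,3],"delta_rot": [0,0,0]},
  {"hand": 1,"offset": [0,0,0],"delta_rot": [0,0,0]},
  {"hand": 1,"offset": [0,0,0],"delta_rot": [0,0,0]},
])

```text
time_s: 33.25
tcp_pos: [474.2, -304.2, 91.0]
ee_rot: [1.0, -0.019, -0.001, -0.001]
wrist_force: [-0.8, -0.4, 0.3]
grip_width: 85.5
gripper_force: 0.0
```

```bash
python3 - <<'E'
from h import *
from m3 import *
goal(479,-304.7,29,-2.2)
meas(grab("wrist"),{k:TM[k] for k in("small",)})
E
```

```text
t 33.25 tcp [ 474.2 -304.2   91. ] yaw -2.2 tilt [-0.0023  0.0023] w 85.5 F [-0.8 -0.4  0.3] j6 0.83
  turn z 0.0 shift now-axes [0.5  0.05 6.2 ]  after-turn axes [0.5  0.05 6.2 ]
small [327. 230.] z 44.7 depth [ 477.9 -304.7] [36.1 52.3] 88.3  rays [ 479.2 -304.7] [35.6 53. ] 88.5
```

Request:
jog_arm([
  {"hand": 1,"offset": [0.38,0,2],"delta_rot": [0,0,0]},
  {"hand": 1,"offset": [0,0,3],"delta_rot": [0,0,0]},
  {"hand": 1,"offset": [0,0,1.2],"delta_rot": [0,0,0]},
  {"hand": 1,"offset": [0,0,0],"delta_rot": [0,0,0]},
  {"hand": 0.2,"offset": [0,0,0],"delta_rot": [0,0,0]},
  {"hand": 0.2,"offset": [0,0,0],"delta_rot": [0,0,0]},
  {"hand": 0.2,"offset": [0,0,0],"delta_rot": [0,0,0]},
  {"hand": 0.2,"offset": [0,0,0],"delta_rot": [0,0,0]},
  {"hand": 0.2,"offset": [0,0,0],"delta_rot": [0,0,0]},
], grip_force=40)

```text
time_s: 34.2
tcp_pos: [479.5, -305.8, 31.3]
ee_rot: [1.0, -0.019, 0.001, 0.001]
wrist_force: [-1.1, 1.3, 6.7]
grip_width: 35.3
gripper_force: 41.3
```

Request:
jog_arm([
  {"hand": 0.2,"offset": [0,0,-0.5],"delta_rot": [0,0,0]},
  {"hand": 0.2,"offset": [0,0,-2.5],"delta_rot": [0,0,0]},
  {"hand": 0.2,"offset": [0,0,-4],"delta_rot": [0,0,0]},
  {"hand": 0.2,"offset": [0,0,-4],"delta_rot": [0,0,0]},
  {"hand": 0.2,"offset": [0,0,-1],"delta_rot": [0,0,0]},
  {"hand": 0.2,"offset": [0,0,0],"delta_rot": [0,0,0]},
  {"hand": 0.2,"offset": [0,0,0],"delta_rot": [0,0,0]},
])

```text
time_s: 34.9
tcp_pos: [478.0, -304.4, 148.6]
ee_rot: [1.0, -0.019, -0.001, -0.001]
wrist_force: [-0.0, -0.7, -2.4]
grip_width: 35.5
gripper_force: 40.5
```

```bash
python3 - <<'E'
from h import *
from m2 import *
goal(459.5,-101,80,-2.1)
meas(grab("wrist"),{"case":"(X>420)&(X<560)&(Y>-350)&(Y<-250)&(z>145)&(z<180)&(V>70)"})
E
```

```text
t 34.9 tcp [ 478.  -304.4  148.6] yaw -2.2 tilt [-0.0015  0.0015] w 35.5 F [-0.  -0.7 -2.4] j6 0.83
  turn z -0.1 shift now-axes [ -2.62 -20.25   6.9 ]  after-turn axes [ -2.58 -20.25   6.9 ]
case [299. 267.] z 161.8 depth [ 498.3 -296.8] [15.4 39.1] 24.1  rays [ 497.5 -295.4] [17.1 41.3] 30.2
case [382. 284.] z 160.3 depth [ 485.7 -326. ] [4.9 5. ] 3.0  rays [ 486.9 -326.3] [17.9  5.5] 8.7
case [325. 312.] z 162.3 depth [ 476.  -304.1] [15.7 25.5] 86.9  rays [ 476.3 -304. ] [15.6 24. ] 87.9
```

Request:
jog_arm([
  {"hand": 0.2,"offset": [-0.4,-3.4,0],"delta_rot": [0,0,0]},
  {"hand": 0.2,"offset": [-0.5,-3.4,0],"delta_rot": [0,0,0]},
  {"hand": 0.2,"offset": [-0.5,-3.4,0],"delta_rot": [0,0,0]},
  {"hand": 0.2,"offset": [-0.5,-3.4,0],"delta_rot": [0,0,0]},
  {"hand": 0.2,"offset": [-0.4,-3.4,0],"delta_rot": [0,0,0]},
  {"hand": 0.2,"offset": [-0.3,-3.3,0],"delta_rot": [0,0,0]},
  {"hand": 0.2,"offset": [0,0,2],"delta_rot": [0,0,0]},
  {"hand": 0.2,"offset": [0,0,3],"delta_rot": [0,0,0]},
  {"hand": 0.2,"offset": [0,0,0],"delta_rot": [0,0,0]},
  {"hand": 0.2,"offset": [0,0,0],"delta_rot": [0,0,0]},
])

```text
time_s: 35.95
tcp_pos: [459.3, -100.7, 98.7]
ee_rot: [1.0, -0.019, -0.002, -0.001]
wrist_force: [0.6, -0.0, -0.8]
grip_width: 35.4
gripper_force: 40.5
```

Request:
jog_arm([
  {"hand": 0.2,"offset": [0,0,0],"delta_rot": [0,0,0]},
])

```text
time_s: 36.05
tcp_pos: [460.9, -101.7, 100.5]
ee_rot: [1.0, -0.019, 0.0, 0.0]
wrist_force: [0.6, 0.4, -1.6]
grip_width: 35.6
gripper_force: 40.5
```

```bash
python3 - <<'E'
from h import *
goal(459,-100.6,80,-2.1)
E
```

```text
t 36.05 tcp [ 460.9 -101.7  100.5] yaw -2.22 tilt [ 0.0003 -0.0002] w 35.6 F [ 0.6  0.4 -1.6] j6 1.14
  turn z -0.12 shift now-axes [-0.2  -0.1   2.05]  after-turn axes [-0.2  -0.1   2.05]
```

Request:
jog_arm([
  {"hand": 0.2,"offset": [-0.2,-0.1,1],"delta_rot": [0,0,0]},
  {"hand": 0.2,"offset": [0,0,0.5],"delta_rot": [0,0,0]},
  {"hand": 0.2,"offset": [0,0,0.2],"delta_rot": [0,0,0]},
  {"hand": 0.2,"offset": [0,0,0],"delta_rot": [0,0,0]},
  {"hand": 0.2,"offset": [0,0,0],"delta_rot": [0,0,0]},
  {"hand": 0.2,"offset": [0,0,0],"delta_rot": [0,0,0]},
])

```text
time_s: 36.65
tcp_pos: [458.9, -100.3, 83.3]
ee_rot: [1.0, -0.019, 0.0, 0.0]
wrist_force: [0.4, -0.0, -1.3]
grip_width: 35.4
gripper_force: 40.6
```

Request:
jog_arm([
  {"hand": 0.2,"offset": [0,0,0.15],"delta_rot": [0,0,0]},
  {"hand": 0.2,"offset": [0,0,0.15],"delta_rot": [0,0,0]},
  {"hand": 0.2,"offset": [0,0,0],"delta_rot": [0,0,0]},
  {"hand": 0.2,"offset": [0,0,0],"delta_rot": [0,0,0]},
])

```text
time_s: 37.05
tcp_pos: [459.0, -100.4, 81.3]
ee_rot: [1.0, -0.019, 0.0, 0.0]
wrist_force: [-4.6, 2.4, 12.0]
grip_width: 35.4
gripper_force: 42.3
```

Contact; release and rise for a look.

Request:
jog_arm([
  {"hand": 0.2,"offset": [0,0,-0.08],"delta_rot": [0,0,0]},
  {"hand": 0.2,"offset": [0,0,0],"delta_rot": [0,0,0]},
  {"hand": 1,"offset": [0,0,0],"delta_rot": [0,0,0]},
  {"hand": 1,"offset": [0,0,0],"delta_rot": [0,0,0]},
  {"hand": 1,"offset": [0,0,0],"delta_rot": [0,0,0]},
  {"hand": 1,"offset": [0,0,-1],"delta_rot": [0,0,0]},
  {"hand": 1,"offset": [0,0,-4],"delta_rot": [0,0,0]},
  {"hand": 1,"offset": [0,0,-4],"delta_rot": [0,0,0]},
  {"hand": 1,"offset": [0,0,-4],"delta_rot": [0,0,0]},
  {"hand": 1,"offset": [0,0,-2],"delta_rot": [0,0,0]},
])

```text
time_s: 38.05
tcp_pos: [460.0, -100.9, 235.4]
ee_rot: [1.0, -0.019, 0.003, 0.001]
wrist_force: [0.0, -1.4, -0.2]
grip_width: 85.3
gripper_force: 0.0
```

Request:
jog_arm([
  {"hand": 1,"offset": [0,0,0],"delta_rot": [0,0,0]},
  {"hand": 1,"offset": [0,0,0],"delta_rot": [0,0,0]},
])

```text
time_s: 38.25
tcp_pos: [458.6, -100.2, 231.1]
ee_rot: [1.0, -0.019, 0.0, 0.0]
wrist_force: [-0.5, -0.4, -0.8]
grip_width: 85.5
gripper_force: 0.0
```

```bash
python3 - <<'E'
from h import *
from m2 import *
goal(565.3,-306.8,230,-2.4)
meas(grab("wrist"),{k:T[k] for k in("large","small")})
E
```

```text
t 38.25 tcp [ 458.6 -100.2  231.1] yaw -2.2 tilt [ 0.0009 -0.0004] w 85.5 F [-0.5 -0.4 -0.8] j6 1.14
  turn z 0.2 shift now-axes [11.45 20.24  0.13]  after-turn axes [11.52 20.2   0.13]
large [326. 165.] z 52.7 depth [ 458.6 -100.5] [64.1 87.2] 87.8  rays [ 459.1 -100.4] [63.6 86.7] 87.8
small [325. 192.] z 94.8 depth [457.5 -99.5] [36.  52.1] 88.3  rays [458.  -99.6] [35.7 51.8] 88.3
```

Small case is within about 1 mm of the large one's centre. Now the bottle.

Request:
jog_arm([
  {"hand": 1,"offset": [1.9,3.4,0],"delta_rot": [0,0,0]},
  {"hand": 1,"offset": [1.9,3.4,0],"delta_rot": [0,0,0]},
  {"hand": 1,"offset": [1.9,3.4,0],"delta_rot": [0,0,0]},
  {"hand": 1,"offset": [1.9,3.4,0],"delta_rot": [0,0,0]},
  {"hand": 1,"offset": [1.9,3.4,0],"delta_rot": [0,0,0]},
  {"hand": 1,"offset": [1.9,3.2,0],"delta_rot": [0,0,0]},
  {"hand": 1,"offset": [0,0,3],"delta_rot": [0,0,0]},
  {"hand": 1,"offset": [0,0,3],"delta_rot": [0,0,0]},
  {"hand": 1,"offset": [0,0,0],"delta_rot": [0,0,0]},
  {"hand": 1,"offset": [0,0,0],"delta_rot": [0,0,0]},
])

```text
time_s: 39.3
tcp_pos: [563.9, -305.7, 169.1]
ee_rot: [1.0, -0.019, -0.002, -0.001]
wrist_force: [-0.4, -0.5, 0.6]
grip_width: 85.5
gripper_force: 0.0
```

```bash
python3 - <<'E'
from h import *
from m3 import *
goal(565.3,-306.8,98,-2.4)
meas(grab("wrist"),{k:TM[k] for k in("cap","body")})
E
```

```text
t 39.3 tcp [ 563.9 -305.7  169.1] yaw -2.19 tilt [-0.0032  0.0026] w 85.5 F [-0.4 -0.5  0.6] j6 0.93
  turn z 0.21 shift now-axes [0.17 0.13 7.11]  after-turn axes [0.17 0.13 7.11]
cap [328. 229.] z 113.0 depth [ 565.5 -306.9] [33.1 33.5] 50.0  rays [ 566.7 -307.2] [32.7 34.1] 87.9
body [327. 192.] z 72.5 depth [ 565.5 -307. ] [56.1 55.6] 80.6  rays [ 566.6 -307. ] [55.  55.9] 80.7
```

Request:
jog_arm([
  {"hand": 1,"offset": [0.1,0.05,3],"delta_rot": [0,0,0]},
  {"hand": 1,"offset": [0,0,3],"delta_rot": [0,0,0]},
  {"hand": 1,"offset": [0,0,1],"delta_rot": [0,0,0]},
  {"hand": 1,"offset": [0,0,0],"delta_rot": [0,0,0]},
  {"hand": 0.2,"offset": [0,0,0],"delta_rot": [0,0,0]},
  {"hand": 0.2,"offset": [0,0,0],"delta_rot": [0,0,0]},
  {"hand": 0.2,"offset": [0,0,0],"delta_rot": [0,0,0]},
  {"hand": 0.2,"offset": [0,0,0],"delta_rot": [0,0,0]},
  {"hand": 0.2,"offset": [0,0,0],"delta_rot": [0,0,0]},
  {"hand": 0.2,"offset": [0,0,0],"delta_rot": [0,0,0]},
], grip_force=50)

```text
time_s: 40.35
tcp_pos: [566.5, -307.7, 102.3]
ee_rot: [1.0, -0.019, 0.001, 0.001]
wrist_force: [-0.5, 0.0, 6.1]
grip_width: 32.5
gripper_force: 49.9
```

Request:
jog_arm([
  {"hand": 0.2,"offset": [0,0,-0.5],"delta_rot": [0,0,0]},
  {"hand": 0.2,"offset": [0,0,-2.5],"delta_rot": [0,0,0]},
  {"hand": 0.2,"offset": [0,0,-4],"delta_rot": [0,0,0]},
  {"hand": 0.2,"offset": [0,0,-4],"delta_rot": [0,0,0]},
  {"hand": 0.2,"offset": [0,0,-3],"delta_rot": [0,0,0]},
  {"hand": 0.2,"offset": [0,0,0],"delta_rot": [0,0,0]},
  {"hand": 0.2,"offset": [0,0,0],"delta_rot": [0,0,0]},
])

```text
time_s: 41.05
tcp_pos: [565.6, -306.8, 240.7]
ee_rot: [1.0, -0.019, 0.0, 0.0]
wrist_force: [0.3, 0.0, -3.3]
grip_width: 32.8
gripper_force: 50.2
```

```bash
python3 - <<'E'
from h import *
goal(472.7,44.5,100,-2.2)
E
```

```text
t 41.05 tcp [ 565.6 -306.8  240.7] yaw -2.2 tilt [ 0.0002 -0.0001] w 32.8 F [ 0.3  0.  -3.3] j6 0.93
  turn z 0.0 shift now-axes [-10.63 -34.75  14.06]  after-turn axes [-10.64 -34.75  14.06]
```

Request:
jog_arm([
  {"hand": 0.2,"offset": [-1,-3.4,0],"delta_rot": [0,0,0]},
  {"hand": 0.2,"offset": [-1.1,-3.5,0],"delta_rot": [0,0,0]},
  {"hand": 0.2,"offset": [-1.1,-3.5,0],"delta_rot": [0,0,0]},
  {"hand": 0.2,"offset": [-1.1,-3.5,0],"delta_rot": [0,0,0]},
  {"hand": 0.2,"offset": [-1.1,-3.5,0],"delta_rot": [0,0,0]},
  {"hand": 0.2,"offset": [-1.1,-3.5,0],"delta_rot": [0,0,0]},
  {"hand": 0.2,"offset": [-1.1,-3.5,0],"delta_rot": [0,0,0]},
  {"hand": 0.2,"offset": [-1.1,-3.5,0],"delta_rot": [0,0,0]},
  {"hand": 0.2,"offset": [-1.1,-3.5,0],"delta_rot": [0,0,0]},
  {"hand": 0.2,"offset": [-0.9,-3.3,0],"delta_rot": [0,0,0]},
])

```text
time_s: 42.05
tcp_pos: [469.8, 45.6, 238.2]
ee_rot: [1.0, -0.019, -0.002, -0.0]
wrist_force: [-0.3, 0.3, -1.7]
grip_width: 32.6
gripper_force: 50.4
```

Request:
jog_arm([
  {"hand": 0.2,"offset": [0,0,3],"delta_rot": [0,0,0]},
  {"hand": 0.2,"offset": [0,0,4],"delta_rot": [0,0,0]},
  {"hand": 0.2,"offset": [0,0,4],"delta_rot": [0,0,0]},
  {"hand": 0.2,"offset": [0,0,1],"delta_rot": [0,0,0]},
  {"hand": 0.2,"offset": [0,0,0],"delta_rot": [0,0,0]},
  {"hand": 0.2,"offset": [0,0,0],"delta_rot": [0,0,0]},
  {"hand": 0.2,"offset": [0,0,0],"delta_rot": [0,0,0]},
])

```text
time_s: 42.75
tcp_pos: [473.6, 43.6, 122.6]
ee_rot: [1.0, -0.019, 0.002, 0.0]
wrist_force: [0.2, -0.1, -1.6]
grip_width: 32.8
gripper_force: 50.5
```

```bash
python3 - <<'E'
from h import *
goal(472.7,44.5,101,-2.2)
E
```

```text
t 42.75 tcp [473.6  43.6 122.6] yaw -2.21 tilt [ 0.0032 -0.0005] w 32.8 F [ 0.2 -0.1 -1.6] j6 1.45
  turn z -0.01 shift now-axes [-0.1  -0.09  2.16]  after-turn axes [-0.1  -0.09  2.16]
```

Request:
jog_arm([
  {"hand": 0.2,"offset": [-0.05,-0.08,1],"delta_rot": [0,0,0]},
  {"hand": 0.2,"offset": [0,0,0.8],"delta_rot": [0,0,0]},
  {"hand": 0.2,"offset": [0,0,0],"delta_rot": [0,0,0]},
  {"hand": 0.2,"offset": [0,0,0],"delta_rot": [0,0,0]},
  {"hand": 0.2,"offset": [0,0,0],"delta_rot": [0,0,0]},
])

```text
time_s: 43.25
tcp_pos: [471.4, 44.7, 102.6]
ee_rot: [1.0, -0.019, -0.0, -0.0]
wrist_force: [-0.6, -0.2, -2.1]
grip_width: 32.7
gripper_force: 50.6
```

Request:
jog_arm([
  {"hand": 0.2,"offset": [0.1,0,0.15],"delta_rot": [0,0,0]},
  {"hand": 0.2,"offset": [0,0,0.1],"delta_rot": [0,0,0]},
  {"hand": 0.2,"offset": [0,0,0],"delta_rot": [0,0,0]},
  {"hand": 0.2,"offset": [0,0,0],"delta_rot": [0,0,0]},
])

```text
time_s: 43.65
tcp_pos: [473.0, 44.6, 102.5]
ee_rot: [1.0, -0.019, -0.0, 0.0]
wrist_force: [-9.7, 0.4, 22.4]
grip_width: 32.8
gripper_force: 53.3
```

Request:
jog_arm([
  {"hand": 0.2,"offset": [0,0,-0.12],"delta_rot": [0,0,0]},
  {"hand": 0.2,"offset": [0,0,0],"delta_rot": [0,0,0]},
  {"hand": 1,"offset": [0,0,0],"delta_rot": [0,0,0]},
  {"hand": 1,"offset": [0,0,0],"delta_rot": [0,0,0]},
  {"hand": 1,"offset": [0,0,0],"delta_rot": [0,0,0]},
  {"hand": 1,"offset": [0,0,-1],"delta_rot": [0,0,0]},
  {"hand": 1,"offset": [0,0,-4],"delta_rot": [0,0,0]},
  {"hand": 1,"offset": [0,0,-4],"delta_rot": [0,0,0]},
  {"hand": 1,"offset": [0,0,-4],"delta_rot": [0,0,0]},
  {"hand": 1,"offset": [0,0,-4],"delta_rot": [0,0,0]},
])

```text
time_s: 44.65
tcp_pos: [472.4, 44.7, 273.8]
ee_rot: [1.0, -0.019, 0.0, 0.0]
wrist_force: [1.0, -0.1, -0.2]
grip_width: 85.3
gripper_force: 0.0
```

Request:
jog_arm([
  {"hand": 1,"offset": [2.5,1,-3],"delta_rot": [0,0,0]},
  {"hand": 1,"offset": [2.5,1,-3],"delta_rot": [0,0,0]},
  {"hand": 1,"offset": [0,0,0],"delta_rot": [0,0,0]},
  {"hand": 1,"offset": [0,0,0],"delta_rot": [0,0,0]},
  {"hand": 1,"offset": [0,0,0],"delta_rot": [0,0,0]},
])

```text
time_s: 45.15
tcp_pos: [520.7, 23.1, 330.2]
ee_rot: [1.0, -0.019, -0.001, -0.0]
wrist_force: [-0.3, -0.3, -0.6]
grip_width: 85.4
gripper_force: 0.0
```

```bash
python3 - <<'E'
from h import *
from m2 import *
goal(472.7,44.5,101,-2.2)
g=grab("wrist"); cv2.imwrite("pics/w7.png",g["img"]); meas(g,{k:T[k] for k in("cap","body","large","small")})
for n in("scene","side"):
    P=cloud(grab(n)); z=P[...,2]; X,Y=P[...,0],P[...,1]; m=(z>40)&(z<52)&(abs(X-491)<40)&(abs(Y-319.5)<40); print("sink",*rect(P[m]))
E
```

```text
t 45.15 tcp [520.7  23.1 330.2] yaw -2.19 tilt [-0.0027  0.0006] w 85.4 F [-0.3 -0.3 -0.6] j6 1.43
  turn z 0.01 shift now-axes [-4.81 -1.94 22.93]  after-turn axes [-4.81 -1.94 22.93]
cap [307. 213.] z 113.0 depth [472.6  44.8] [32.5 32.8] 87.4  rays [473.7  44.6] [32.2 33.1] 87.7
body [309. 194.] z 72.5 depth [472.9  45. ] [56.  54.6] 80.9  rays [473.7  44.9] [55.4 55.7] 80.6
large [420. 191.] z 52.6 depth [458.3 -99.9] [63.9 88.3] 87.6  rays [459.  -99.3] [64.6 88. ] 87.9
small [435. 215.] z 94.6 depth [458.1 -99.4] [36.5 51.9] 88.5  rays [458.7 -98.5] [36.5 52.1] 88.4
sink [490.7 318.4] [43.2 53.7] 66.1 z [40.8 44.6 49.2] 163
sink [491.1 322. ] [42.  51.4] 69.1 z [40.5 45.  47.5] 658
```

View pics/w7.png

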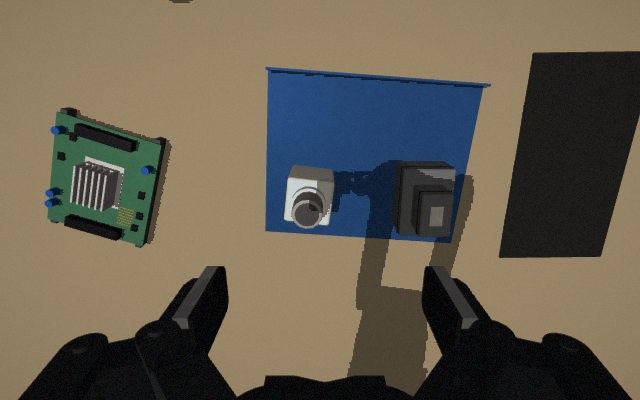

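Everything is in place: bottle (308,200), case stack (428,200), heat sink on the pad (97,185). Handing in.

```bash
python3 -c "
from bench import manip
print(manip.hand_in())"
```

```text
the job is handed in; nothing more can be done
None
```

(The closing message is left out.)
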